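Shake the sample jars on the pedal mixer

TASK

Raise the mixer's clear hood, stand every squat sample jar from the bench upright on the black deck and lower the hood gently until it is fully closed over them. Then press the treadle pedal fully down to its stop with the gripper and hold it there for a second, let it come right up, and do that a second time; press the pedal only with the hood closed. Finally raise the hood gently all the way back to its stop and leave it up, stand all the jars upright inside the flat white tray, and leave everything else on the bench where it is.

Things in the scene. Friction and masses are not known exactly. Their poses are not given: they have to be found in the camera images.
- mixer: Bench mixer, white housing 185 (x) x 290 (y) x 46 mm high with a black rubber deck on top; fixed. Origin: centre of its underside, below the deck's centre; its x axis points from the front (handle side) to the hinge side, y to its left, z up.
- mixer_deck (a point): Centre of the top face of the black deck, 50 mm above the bench; the deck is 130 mm (mixer x) x 255 mm (mixer y) and flat; along its rear edge stands a low steel strip, 10 mm high, its face 38 mm behind the deck's centre, otherwise there is no rim. Axes as the mixer's. Closed, the hood leaves 125 x 260 mm inside and 75 mm of height above the deck.
- hood (a joint): Angle of the clear hood on the mixer: 0 = fully closed on the housing, 1.65 = fully raised, at its stop. The hinge is stiff: the hood stays where it is left (about 1 to 4 N at the handle moves it). Hood: clear box without floor, 135 mm deep, 268 mm wide, 80 mm high, grey edges.
- hood_handle (a point): Middle of the hood's handle: a round steel bar 12 mm thick and 120 mm long, parallel to the hinge, 40 mm off the hood's front face, held by a rod at each end. In the mixer's frame it lies at x -107, z +116 mm when closed and at about x +147, z +220 mm when fully raised. It can be gripped from above, fingers on either side of the bar, at any angle.
- hood_hinge (a point): Middle of the hood's hinge axis (parallel to mixer y), at the rear of the deck: 68 mm behind the deck's centre, 51 mm above the bench. The handle is 187 mm from this axis; a line from the hinge to the handle rises 0.356 rad above level when closed, and 0.356 + the hood's angle in general.
- pedal (a joint): Angle of the treadle: 0 = up (at rest), 0.22 = fully down at its stop. A spring pushes it up; about 5 N at the toe starts it and 11 N holds it at the stop.
- pedal_toe (a point): Point to press: on top of the treadle's plate, in the middle of its black rubber tread, 115 mm from the hinge. About 65 mm above the bench when up and 38 mm when fully down (moves 26 mm). The plate is aluminium, 155 x 85 x 8 mm, on a dark steel base 180 x 110 mm, 12 mm thick; beneath the toe is nothing to hit before the stop.
- pedal_hinge (a point): Middle of the treadle's hinge axis, at the rear end of the pedal, 34 mm above the bench.
- tray: Flat white tray, fixed, 260 (x) x 130 (y) mm outside, walls 5 mm thick, 17 mm high, floor 5 mm thick. Origin: centre of its underside; x along its length.
- jar1: Squat round sample jar, 58 mm across and 55 mm high, beige below with a white screw cap, 0.14 kg. Origin: centre of its underside, z up. Two or three of the three jars are there; absent ones give None.
- jar2: Squat round sample jar, 58 mm across and 55 mm high, beige below with a white screw cap, 0.14 kg. Origin: centre of its underside, z up. Two or three of the three jars are there; absent ones give None.
- jar3: Squat round sample jar, 58 mm across and 55 mm high, beige below with a white screw cap, 0.14 kg. Origin: centre of its underside, z up. Two or three of the three jars are there; absent ones give None.
- bottle: Bystander, to be left alone: white plastic bottle, 72 mm across, 170 mm high. Origin: centre of its underside.
- beaker: Bystander, to be left alone: glass beaker, 80 mm across, 100 mm high. Origin: centre of its underside.
- solvent: Bystander, to be left alone: amber bottle with blue cap, 56 mm across, 120 mm high. Origin: centre of its underside.
- timer: Bystander, to be left alone: grey bench timer, 60 x 70 x 25 mm. Origin: centre of its underside.
- spatula: Bystander, to be left alone: steel spatula lying flat, 160 mm long. Origin: centre of its underside.
- dish: Bystander, to be left alone: clear flat dish, 90 mm across, 14 mm high. Origin: centre of its underside.
- pipette_box: Bystander, to be left alone: grey box with clear lid, 120 x 80 x 65 mm. Origin: centre of its underside.

How it is judged:
On the way, in this order (a step that is already met when the one before it is completed fails the run):
1. every jar stands upright on the deck, released, with the pedal up (x of jar1 in the frame of mixer_deck between -0.034 and 0.034 m and y of jar1 in the frame of mixer_deck between -0.102 and 0.102 m and z of jar1 in the frame of mixer_deck between -0.006 and 0.006 m and angle between each of jar1, jar2, jar3's own z axis and vertical below 0.12 rad and x of jar2 in the frame of mixer_deck between -0.034 and 0.034 m and y of jar2 in the frame of mixer_deck between -0.102 and 0.102 m and z of jar2 in the frame of mixer_deck between -0.006 and 0.006 m and x of jar3 in the frame of mixer_deck between -0.034 and 0.034 m and y of jar3 in the frame of mixer_deck between -0.102 and 0.102 m and z of jar3 in the frame of mixer_deck between -0.006 and 0.006 m and contact force between the fingers and jar1 below 0.2 N and contact force between the fingers and jar2 below 0.2 N and contact force between the fingers and jar3 below 0.2 N and linear speed of each of jar1, jar2, jar3 below 0.02 m/s and value of joint pedal below 0.03 rad), for 0.2 s.
2. the hood is closed over the jars, all still upright on the deck (value of joint hood below 0.05 rad and x of jar1 in the frame of mixer_deck between -0.045 and 0.045 m and y of jar1 in the frame of mixer_deck between -0.11 and 0.11 m and z of jar1 in the frame of mixer_deck between -0.006 and 0.006 m and angle between each of jar1, jar2, jar3's own z axis and vertical below 0.12 rad and x of jar2 in the frame of mixer_deck between -0.045 and 0.045 m and y of jar2 in the frame of mixer_deck between -0.11 and 0.11 m and z of jar2 in the frame of mixer_deck between -0.006 and 0.006 m and x of jar3 in the frame of mixer_deck between -0.045 and 0.045 m and y of jar3 in the frame of mixer_deck between -0.11 and 0.11 m and z of jar3 in the frame of mixer_deck between -0.006 and 0.006 m), for 0.3 s.
3. first stroke: the pedal is held fully down at its stop by the gripper, hood closed (value of joint pedal above 0.195 rad and value of joint hood below 0.05 rad and contact force between the fingers and pedal above 1 N), for 0.7 s.
4. the pedal has come right up (value of joint pedal below 0.03 rad), for 0.1 s.
5. second stroke: the pedal is held fully down at its stop by the gripper, hood closed (all of step 3), for 0.7 s.
6. the pedal has come right up, the jars still upright on the deck under the hood (all of step 2 and value of joint pedal below 0.03 rad), for 0.1 s.
7. the hood is raised to its stop (value of joint hood above 1.55 rad), for 0.2 s.
At the end, for the whole second after the job is handed in: Every jar stands upright (within 0.12 rad) and at rest on the tray's floor, wholly inside its walls; the hood is raised (angle over 1.55 of 1.65 rad) and the pedal is up (under 0.03 rad) (x of jar1 in the frame of tray between -0.1 and 0.1 m and y of jar1 in the frame of tray between -0.036 and 0.036 m and z of jar1 in the frame of tray between -0.001 and 0.011 m and angle between each of jar1, jar2, jar3's own z axis and vertical below 0.12 rad and x of jar2 in the frame of tray between -0.1 and 0.1 m and y of jar2 in the frame of tray between -0.036 and 0.036 m and z of jar2 in the frame of tray between -0.001 and 0.011 m and x of jar3 in the frame of tray between -0.1 and 0.1 m and y of jar3 in the frame of tray between -0.036 and 0.036 m and z of jar3 in the frame of tray between -0.001 and 0.011 m and linear speed of each of jar1, jar2, jar3 below 0.02 m/s and value of joint hood above 1.55 rad and value of joint pedal below 0.03 rad); the robot touches nothing.
It fails at once if the hood slams onto its lower or upper stop (over 1.2 rad/s in the last 0.1 rad) ((value of joint hood below 0.1 rad and velocity of joint hood below -1.2 rad/s) or (value of joint hood above 1.55 rad and velocity of joint hood above 1.2 rad/s)).
It fails at once if the pedal is pressed while the hood is not closed (value of joint pedal above 0.08 rad and value of joint hood above 0.1 rad).
It fails at once if a bystander is moved by more than 30 mm (distance of any of bottle, beaker, solvent, timer, spatula, dish, pipette_box from where it was at the start of the episode above 0.03 m).
Of jar1, jar2, jar3 only 2 to 3 are there at a start; the rules pass over those that are not, and their reading is None.
At some moment in a run one of jar1, jar2, jar3 may be knocked a few centimetres aside while the robot is not near it.
It also fails if it takes over 210 s, if anything falls off the work surface, if the arm or the gripper's body presses on something with over 40 N, if the wrist force passes 120 N, or if a joint passes its speed limit or range.

ROBOT

A 6-joint arm with a two-finger parallel gripper is mounted at the origin on the work surface. World frame = base frame: x ahead of the robot, y to its left, z up, the work surface at z = 0. Lengths are in m, angles in rad, forces in N, time in s.
With the tool pointing down it reaches from about 0.15 to 0.775 m from the base axis. Payload 6.1 kg.
Tool frame: the origin (TCP) lies midway between the tips of the shut fingers; the grasp point (between the pads) lies 19 mm behind it (bot.grip_depth is the distance from the TCP to the grasp point, in m); z points along the fingers, y is the line along which they close (so a half turn about z gives the same grasp; the last joint's range is limited). The gripper opens to 85 mm and grips with 20 to 120 N. Pads are 22 mm wide; open, the fingers measure 114 mm over their backs; the gripper's body (76 mm by 85 mm) begins 54 mm behind the grasp point. The pads swing forward as they close: fully open they stand 13 mm farther back than shut.
Start: joints at [1.179, 0.126, -0.04, 1.405, 0, 1.571], TCP at [0.2, 0.485, 0.196] pointing down, gripper open.
Joint ranges: [-2.72, 2.72], [-0.95, 1.95], [-1.27, 1.35], [-1.78, 2.02], [-1.46, 1.47], [-3.14, 3.14]. Speed limits (rad/s): [2.39, 2.39, 3.01, 3.14, 3.14, 3.14].

INTERFACE

Orientations are given as a rotation vector (axis times angle).
In Python, from cell import bot, imaging, job gives the robot as it stands.
- The arm moves only by the tool play_rows, never from a script. Its argument "deltas" is a list of rows, each a list of 7 numbers: the shift along the tool's x, y, z as a fraction of full scale, then the turn, a rotation vector about the tool's x, y, z as a fraction of full scale, then the opening, from -1 (shut) to 1 (fully open). In form: [[tx, ty, tz, wx, wy, wz, gripper], ...]. A call has 1 to 20 rows; each row shifts and turns the commanded pose from where the row before left it, along the tool's axes as they then stand; what a row does not reach is not made up. Full scale, the value 1, is 30 cm for a shift and 4 degrees for a turn. A row lasts 1/8 s, in which the tool goes at most 62.5 mm and 10.7 degrees, less where a joint would pass 70% of its speed; a pose out of reach is approached as far as the arm can. A call with a number of a shift or a turn outside -1 to 1 is refused whole. A call with a gripper value outside its range is refused whole. The fingers move at their own pace and stop on an object; "newtons" is the grip in N (left out, the last holds). Time passes only in rows, so rows that do not move let the fingers close. It gives the time, the measured TCP pose, the force, the opening and the grip force at its end, in the units of the state.
- bot.observe(): the state, without advancing time (a new reading comes with each control period).
- imaging.camera(name): name is "scene" or "top"; returns a dict with "pixels" (400x640x3 uint8, red, green, blue), "range_z" (400x640 float32, m along the optical axis (not along the pixel's ray), 0 where there is no reading), "mtx" (3x3 intrinsics, pixels), "distortion" ([k1, k2, p1, p2, k3] as OpenCV has them; the pictures are not rectified), "pose" (4x4, takes a point from camera to world coordinates). Camera axes: x right, y up, looking along -z (the intrinsics and any distortion apply to the point x, -y, -z); pixel columns grow to the right and rows downward; lengths in m; the calibration is good to about 2 mm. A picture is of the moment at which its call begins.
- job.job_done(): hands the job in; it is judged then, once.
The state is a dict: "time": time; "joint_pos": joint angles; "joint_vel": joint speeds; "joint_efforts": joint torques, N m; "eef_pos": TCP position; "ee_rot": TCP orientation; "ft_force": force on the tool from outside, world axes, zero at the start; "torque": the same for the moment, N m; "gripper_width": finger opening in m; "gripper_force": force on a finger pad.
Only numpy, scipy, OpenCV 4.12 (cv2) and the standard library are available. Lean on these libraries where they do the work, as an engineer would, in place of code of your own. Each camera call takes 0.05 s, during which the arm holds its last target. There are 200 camera calls.

## Working session

There is one attempt and no reset: what is moved stays moved. The work goes in short steps, Python scripts to look and compute and a tool call to move; the robot and the scene stay as the last step left them, time stands still between calls to the robot, and variables do not carry over. Pictures are saved under pics/ and viewed, at most 14 in all, crops included, and the job is handed in when it is done.

Besides the shell and the picture viewer there is one more tool, called after "Request:" as name(argument=value, ...), one argument or row to a line, values as JSON. play_rows: Moves the arm, as the interface text tells. Shift numbers are shares of 30 cm and turn numbers shares of 4 degrees, none past 1 either way. Its arguments: {"type":"object","properties":{"deltas":{"type":"array"},"newtons":{"type":"number"}},"required":["deltas"]}

```bash
mkdir -p pics; ls; cat > h.py <<'E'
import numpy as np, cv2
from cell import bot, imaging, job
from scipy.spatial.transform import Rotation as R
def shot(name,fn=None):
    c=imaging.camera(name)
    if fn: cv2.imwrite('pics/'+fn,c['pixels'][:,:,::-1])
    return c
def cloud(c):
    h,w=c['range_z'].shape
    u,v=np.meshgrid(np.arange(w),np.arange(h))
    p=cv2.undistortPoints(np.stack([u,v],-1).reshape(-1,1,2).astype(float),np.array(c['mtx']),np.array(c['distortion'])).reshape(h,w,2)
    z=c['range_z']
    P=np.stack([p[...,0]*z,-p[...,1]*z,-z],-1)
    T=np.array(c['pose'])
    W=P@T[:3,:3].T+T[:3,3]
    W[z==0]=np.nan
    return W
E
python3 - <<'E'
from h import *
s=bot.observe(); print(s)
for n in('top','scene'):
    c=shot(n,n+'0.png'); np.save(n+'0.npy',cloud(c)); print(c['pose'])
print(bot.grip_depth)
E
```

```text
pics
{'time': 0.0, 'joint_pos': array([ 1.17896648e+00,  1.26413653e-01, -4.06020498e-02,  1.40540646e+00,
        1.17110748e-05,  1.57081078e+00]), 'joint_vel': array([-0.00078321, -0.00149861, -0.00152463, -0.00081892, -0.00016751,
       -0.00205208]), 'joint_efforts': array([-1.20941995e-04, -4.35910285e+01,  3.52925456e+01,  1.70900457e-02,
       -1.25313008e-06, -3.44053745e-06]), 'eef_pos': array([0.20030652, 0.4847843 , 0.1948136 ]), 'ee_rot': array([-6.11513353e-01, -3.08116682e+00,  2.50116418e-03]), 'ft_force': array([-0.34504604, -0.53302294,  0.60568228]), 'torque': array([-0.03249727,  0.05909449, -0.02306519]), 'gripper_force': 0.0, 'gripper_width': 0.08550952685465107}
[[ 0.05138316  0.97596833 -0.21176776  0.26576222]
 [-0.99866272  0.0514251  -0.00531323  0.02217238]
 [ 0.00570463  0.21175758  0.97730557  1.34270584]
 [ 0.          0.          0.          1.        ]]
[[ 0.7625886  -0.39541907  0.51195935  1.1210286 ]
 [ 0.64646671  0.43743042 -0.62508833 -0.69315918]
 [ 0.02322526  0.80764992  0.58920472  0.77435769]
 [ 0.          0.          0.          1.        ]]
0.0187
```

View pics/top0.png

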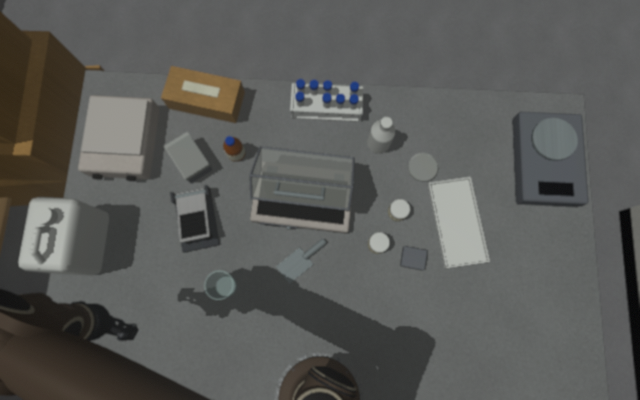

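View pics/scene0.png

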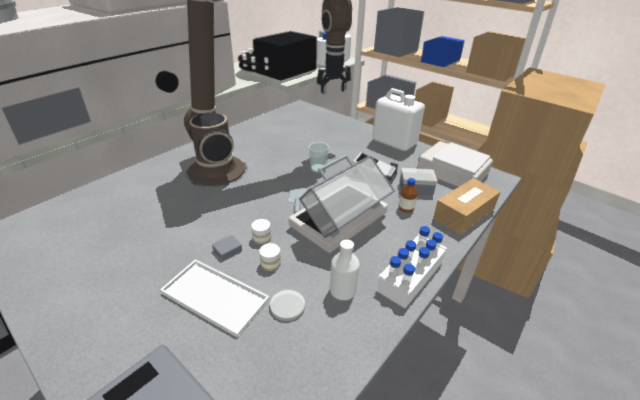

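The top view shows the mixer at about (302,188) with its hood partly open, jars at (400,209) and (379,242), the tray at (459,221) and the pedal at (193,215). I see only two jars. The scene view agrees.

```bash
python3 - <<'E'
from h import *
a=cv2.imread('pics/top0.png')[120:300,160:500]
cv2.imwrite('pics/crop0.png',cv2.resize(a,None,fx=2.3,fy=2.3,interpolation=cv2.INTER_CUBIC))
b=cv2.imread('pics/scene0.png')[130:340,160:430]
cv2.imwrite('pics/crop1.png',cv2.resize(b,None,fx=2.8,fy=2.8,interpolation=cv2.INTER_CUBIC))
W=np.load('top0.npy')
for p in [(400,209),(379,242),(459,221),(414,258),(423,167),(220,285),(382,130),(233,146),(187,155),(193,205),(193,225),(300,190),(300,212),(300,222),(300,265),(317,245)]:
    q=W[p[1]-1:p[1]+2,p[0]-1:p[0]+2].reshape(-1,3); print(p,np.nanmedian(q,0).round(4))
E
```

```text
(400, 209) [ 0.5371 -0.2088  0.0545]
(379, 242) [ 0.4382 -0.1502  0.0542]
(459, 221) [ 0.5202 -0.395   0.0046]
(414, 258) [ 0.3998 -0.2562  0.026 ]
(423, 167) [ 0.6793 -0.2849  0.0146]
(220, 285) [0.2946 0.3016 0.0052]
(382, 130) [ 0.7419 -0.1394  0.142 ]
(233, 146) [0.6872 0.2836 0.099 ]
(187, 155) [0.6644 0.423  0.0658]
(193, 205) [0.5191 0.3959 0.0443]
(193, 225) [0.458  0.3847 0.0614]
(300, 190) [0.5496 0.0792 0.1745]
(300, 212) [0.5142 0.0814 0.049 ]
(300, 222) [0.4851 0.0799 0.0472]
(300, 265) [0.3641 0.074  0.0031]
(317, 245) [0.4239 0.027  0.0185]
```

View pics/crop0.png

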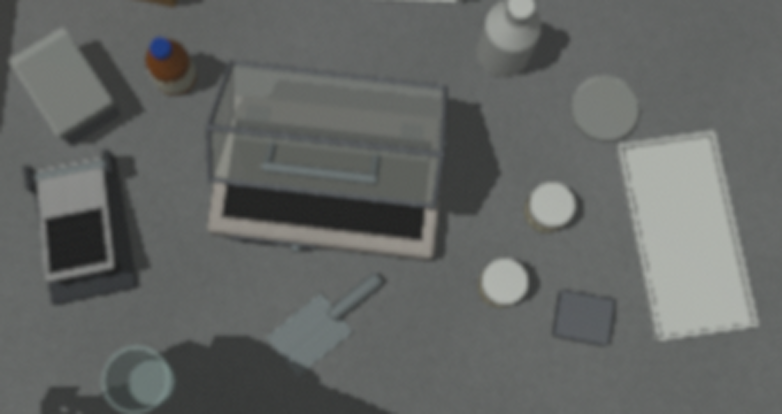

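View pics/crop1.png

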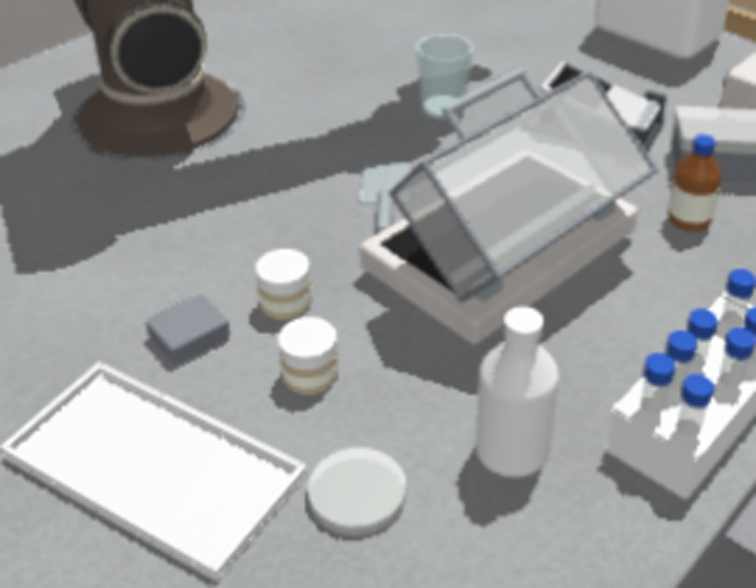

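The crops confirm two jars, a half-open hood with its handle from crop (263,165) to (377,179), and the pedal's black tread near crop (75,238). Next I fit poses.

```bash
python3 - <<'E'
from h import *
W=np.load('top0.npy'); c=imaging.camera('top'); 
K=np.array(c['mtx']);D=np.array(c['distortion']);T=np.array(c['pose'])
def ray(u,v,z):
    p=cv2.undistortPoints(np.array([[[u,v]]],float),K,D)[0,0]
    d=T[:3,:3]@np.array([p[0],-p[1],-1]); return T[:3,3]+d*(z-T[2,3])/d[2]
def sel(u0,u1,v0,v1,z0,z1):
    q=W[v0:v1,u0:u1].reshape(-1,3); q=q[np.isfinite(q[:,2])]; return q[(q[:,2]>z0)&(q[:,2]<z1)]
for n,b in (('A',(380,420,190,228)),('B',(362,398,226,260))):
    q=sel(*b,.05,.06); print(n,cv2.minEnclosingCircle(q[:,:2].astype(np.float32)),q.mean(0))
for n,b in (('tray',(425,495,170,275,.002,.025)),('mixer',(240,365,140,245,.035,.053)),('mixerlow',(240,365,140,245,.02,.3)),('pedalplate',(170,220,180,250,.03,.08)),('pedalbase',(165,225,180,255,.006,.08)),('timer',(395,435,240,275,.015,.035)),('spat',(270,335,232,285,.003,.03)),('beaker',(200,240,265,303,.02,.12)),('bottle',(360,400,112,158,.1,.2))):
    q=sel(*b); r=cv2.minAreaRect(q[:,:2].astype(np.float32)*1000); print(n,np.round(r[0],1),np.round(r[1],1),round(r[2],2),np.round(cv2.boxPoints(r)).tolist())
# deck front corners, handle
for u,v in ((224,187),(223,215),(425,205),(424,237),(210,230),(433,256)): 
    z=.05 if (u,v) in((223,215),(424,237)) else .046
    print((u,v),ray(160+u/2.3,120+v/2.3,z).round(4))
H=sel(268,330,186,203,.12,.3); print(len(H)); print(H[::12].round(3))
S=np.load('scene0.npy')
P=W[180:250,175:215]
for v in range(184,250,5): print(v,W[v,190+int((v-184)*.1)].round(3))
E
```

```text
A ((0.5376749634742737, -0.20872648060321808), 0.02890225499868393) [ 0.53784809 -0.2079984   0.05462194]
B ((0.43693166971206665, -0.1497105062007904), 0.028024723753333092) [ 0.43694856 -0.15007963  0.05482509]
tray [ 521.4 -396.6] [214.5 329.5] 89.54 [[356.0, -502.0], [685.0, -505.0], [687.0, -291.0], [358.0, -288.0]]
mixer [567.4 107.3] [366.1 210.1] 79.65 [[431.0, -54.0], [638.0, -92.0], [704.0, 269.0], [497.0, 306.0]]
mixerlow [565.8 108.1] [360.6 246.7] 82.32 [[419.0, -54.0], [664.0, -87.0], [712.0, 270.0], [468.0, 303.0]]
pedalplate [506.  397.5] [186.9 110.4] 15.07 [[401.0, 427.0], [430.0, 320.0], [611.0, 369.0], [582.0, 475.0]]
pedalbase [495.  402.6] [219.6 176.5] 3.06 [[381.0, 485.0], [390.0, 309.0], [609.0, 320.0], [600.0, 497.0]]
timer [ 400.8 -255.9] [70.1 60.1] 81.6 [[366.0, -286.0], [425.0, -295.0], [436.0, -226.0], [376.0, -217.0]]
spat [385.9  69.7] [153.  191.1] 2.98 [[305.0, 161.0], [314.0, -30.0], [467.0, -22.0], [457.0, 169.0]]
beaker [292.7 285.5] [77.  77.3] 67.05 [[242.0, 265.0], [313.0, 235.0], [343.0, 306.0], [272.0, 336.0]]
bottle [ 751.8 -145.3] [69.4 63
[... 1760 characters left out ...]
39]
 [0.531 0.068 0.151]
 [0.519 0.035 0.21 ]
 [0.532 0.003 0.162]
 [0.527 0.139 0.137]
 [0.528 0.106 0.144]
 [0.529 0.074 0.147]
 [0.529 0.038 0.152]
 [0.53  0.006 0.156]
 [0.524 0.142 0.138]
 [0.526 0.109 0.139]
 [0.526 0.076 0.145]
 [0.528 0.044 0.144]
 [0.527 0.011 0.156]
 [0.522 0.122 0.14 ]
 [0.523 0.09  0.142]
 [0.523 0.057 0.151]
 [0.526 0.025 0.147]]
184 [ 0.593  0.425 -0.001]
189 [0.577 0.423 0.   ]
194 [0.553 0.406 0.039]
199 [0.537 0.404 0.044]
204 [0.522 0.399 0.045]
209 [0.507 0.397 0.045]
214 [0.491 0.389 0.056]
219 [0.475 0.386 0.06 ]
224 [0.46  0.38  0.066]
229 [0.446 0.38  0.063]
234 [0.432 0.374 0.067]
239 [0.417 0.372 0.069]
244 [0.41  0.384 0.01 ]
249 [0.395 0.382 0.012]
```

```bash
cat >> h.py <<'E'
def ortho(c,x0,x1,y0,y1,z,s=1000):
    # image: rows = x decreasing, cols = y decreasing
    xs=np.arange(x1,x0,-1/s); ys=np.arange(y1,y0,-1/s)
    Y,X=np.meshgrid(ys,xs); P=np.stack([X,Y,np.full_like(X,z)],-1).reshape(-1,3)
    T=np.array(c['pose']); Q=(P-T[:3,3])@T[:3,:3]; Q=Q*[1,-1,-1]
    uv,_=cv2.projectPoints(Q,np.zeros(3),np.zeros(3),np.array(c['mtx']),np.array(c['distortion']))
    m=uv.reshape(X.shape+(2,)).astype(np.float32)
    return cv2.remap(c['pixels'],m[...,0],m[...,1],cv2.INTER_CUBIC)[:,:,::-1].copy()
E
python3 - <<'E'
from h import *
c=imaging.camera('top')
a=ortho(c,.43,.73,-.11,.26,.048); b=ortho(c,.35,.65,.3,.5,.06); t=ortho(c,.37,.67,-.5,-.29,.017)
cv2.imwrite('pics/or.png',np.hstack([b,a,t]))
W=np.load('top0.npy'); q=W[186:203,268:330].reshape(-1,3); h=q[(q[:,2]>.198)&(q[:,1]>.02)&(q[:,1]<.14)]
print(len(h),np.median(h,0),np.polyfit(h[:,1],h[:,0],1),np.percentile(h[:,1],[2,98]))
s=bot.observe(); print(R.from_rotvec(s['ee_rot']).as_matrix().round(4))
E
```

```text
Traceback (most recent call last):
ValueError: all the input array dimensions except for the concatenation axis must match exactly, but along dimension 0, the array at index 0 has size 301 and the array at index 1 has size 300
```

```bash
python3 - <<'E'
from h import *
c=imaging.camera('top')
a=ortho(c,.43,.73,-.11,.26,.048); b=ortho(c,.35,.65,.3,.5,.06); t=ortho(c,.37,.67,-.5,-.29,.017)
print(a.shape,b.shape,t.shape)
cv2.imwrite('pics/or.png',np.hstack([b[:300],a[:300],t[:300]]))
W=np.load('top0.npy'); q=W[186:203,268:330].reshape(-1,3); h=q[(q[:,2]>.198)&(q[:,1]>.02)&(q[:,1]<.14)]
print(len(h),np.median(h,0),np.polyfit(h[:,1],h[:,0],1),np.percentile(h[:,1],[2,98]))
s=bot.observe(); print(R.from_rotvec(s['ee_rot']).as_matrix().round(4))
E
```

```text
(300, 370, 3) (301, 200, 3) (301, 211, 3)
232 [0.52721308 0.08145704 0.21404256] [0.06715564 0.52252763] [0.0206397  0.13857124]
[[-9.242e-01  3.818e-01 -3.000e-04]
 [ 3.818e-01  9.242e-01 -7.000e-04]
 [ 0.000e+00 -8.000e-04 -1.000e+00]]
```

View pics/or.png

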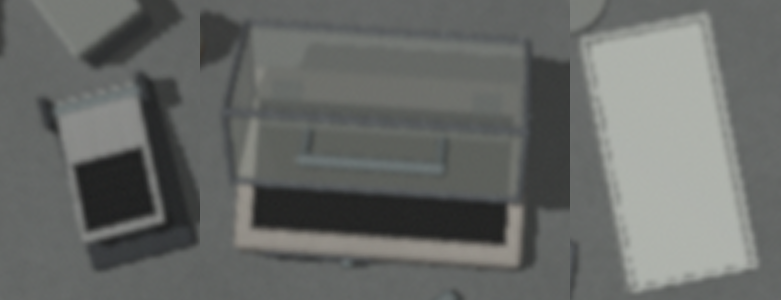

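The ortho picture gives: deck front edge (254,226)–(505,242), tray corners (582,40), (708,13), (757,266), (632,291), and pedal tread centre (117,190), which is about x .460, y .383. I'm turning the tool to the handle's orientation while raising it.

Request:
play_rows(
  deltas=[
    [0,0,-0.02,0,0,0.988,-0.2],
    [0,0,-0.02,0,0,0.988,-0.2],
    [0,0,-0.02,0,0,0.988,-0.2],
    [0,0,-0.02,0,0,0.988,-0.2],
    [0,0,-0.02,0,0,0.988,-0.2],
    [0,0,-0.02,0,0,0.988,-0.2],
    [0,0,-0.02,0,0,0.988,-0.2],
    [0,0,-0.02,0,0,0.988,-0.2],
    [0,0,-0.02,0,0,0.988,-0.2],
    [0,0,-0.02,0,0,0.988,-0.2],
    [0,0,-0.02,0,0,0.988,-0.2],
    [0,0,-0.02,0,0,0.988,-0.2],
    [0,0,-0.02,0,0,0.988,-0.2],
    [0,0,-0.02,0,0,0.988,-0.2],
    [0,0,-0.02,0,0,0.988,-0.2],
    [0,0,-0.02,0,0,0.988,-0.2],
    [0,0,-0.02,0,0,0.988,-0.2],
    [0,0,-0.02,0,0,0.988,-0.2],
  ],
  newtons=20,
)

```text
time: 2.5
eef_pos: [0.2004, 0.4852, 0.3037]
ee_rot: [2.292, 2.148, -0.0]
ft_force: [0.4, -0.1, 0.3]
gripper_width: 0.0342
gripper_force: 0.0
```

```bash
cat >> h.py <<'E'
def st():
    s=bot.observe(); return np.array(s['eef_pos']),R.from_rotvec(s['ee_rot']),s
def delta(*pts):
    p,r,s=st(); M=r.as_matrix()
    for t in pts: 
        d=M.T@(np.array(t)-p)/.3; print('->',t,'units',d.round(4),'n',round(np.abs(d).max()/.18,1)); p=np.array(t)
MC=np.array([.562,.0765,0]); YAW=-.063
MR=R.from_euler('z',YAW).as_matrix()
def mw(x,y,z): return MC+MR@np.array([x,y,z])
E
python3 - <<'E'
from h import *
p,r,s=st(); print(r.as_matrix().round(3),s['joint_pos'].round(3))
delta([.5272,.0795,.304],[.5272,.0795,.187])
E
```

```text
[[ 0.065  0.998 -0.   ]
 [ 0.998 -0.065 -0.   ]
 [-0.    -0.    -1.   ]] [1.179 0.153 0.231 1.649 0.    2.815]
-> [0.5272, 0.0795, 0.304] units [-1.2789e+00  1.1745e+00 -9.0000e-04] n 7.1
-> [0.5272, 0.0795, 0.187] units [1.0e-04 0.0e+00 3.9e-01] n 2.2
```

Request:
play_rows(
  deltas=[
    [-0.07,0.07,0,0,0,0,-0.2],
    [-0.142,0.13,0,0,0,0,-0.2],
    [-0.142,0.13,0,0,0,0,-0.2],
    [-0.142,0.13,0,0,0,0,-0.2],
    [-0.142,0.13,0,0,0,0,-0.2],
    [-0.142,0.13,0,0,0,0,-0.2],
    [-0.142,0.13,0,0,0,0,-0.2],
    [-0.142,0.13,0,0,0,0,-0.2],
    [-0.142,0.13,0,0,0,0,-0.2],
    [-0.073,0.0645,0,0,0,0,-0.2],
    [0,0,0,0,0,0,-0.2],
  ],
)

```text
time: 3.88
eef_pos: [0.529, 0.0785, 0.3027]
ee_rot: [-2.293, -2.146, 0.002]
ft_force: [-0.0, 0.8, -0.6]
gripper_width: 0.0342
gripper_force: 0.0
```

```bash
python3 - <<'E'
from h import *
p,r,s=st(); print(p,s['joint_pos'].round(3))
delta([.5272,.0795,.304],[.5272,.0795,.187])
c=imaging.camera('scene'); cv2.imwrite('pics/s1.png',cv2.resize(c['pixels'][50:300,180:480,::-1],None,fx=2,fy=2,interpolation=cv2.INTER_CUBIC))
E
```

```text
[0.52904079 0.07854094 0.30268889] [ 0.147  0.174  0.253  1.651 -0.     1.784]
-> [0.5272, 0.0795, 0.304] units [ 0.0028 -0.0063 -0.0044] n 0.0
-> [0.5272, 0.0795, 0.187] units [2.0e-04 5.0e-04 3.9e-01] n 2.2
```

View pics/s1.png

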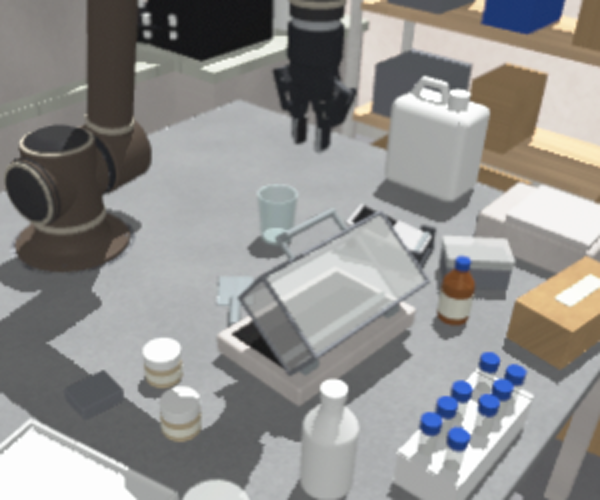

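The gripper (310,130) hangs above the handle bar (310,230). I descend and close on it.

Request:
play_rows(
  deltas=[
    [0.003,-0.006,0.06,0,0,0,-0.2],
    [0,0,0.08,0,0,0,-0.2],
    [0,0,0.08,0,0,0,-0.2],
    [0,0,0.08,0,0,0,-0.2],
    [0,0,0.05,0,0,0,-0.2],
    [0,0,0.03,0,0,0,-0.2],
    [0,0,0,0,0,0,-0.2],
    [0,0,0,0,0,0,-1],
    [0,0,0,0,0,0,-1],
    [0,0,0,0,0,0,-1],
    [0,0,0,0,0,0,-1],
  ],
)

```text
time: 5.3
eef_pos: [0.5265, 0.0812, 0.1898]
ee_rot: [2.29, 2.151, 0.0]
ft_force: [-1.0, 0.2, 0.4]
gripper_width: -0.0
gripper_force: 0.0
```

```bash
python3 - <<'E'
from h import *
c=imaging.camera('scene'); cv2.imwrite('pics/s2.png',cv2.resize(c['pixels'][110:260,280:450,::-1],None,fx=4,fy=4,interpolation=cv2.INTER_CUBIC))
W=cloud(c); c2=imaging.camera('top');W2=cloud(c2)
for n,w in(('s',W),('t',W2)):
    q=w.reshape(-1,3); q=q[np.isfinite(q[:,0])]; q=(q-MC)@MR
    m=(abs(q[:,1])<.075)&(q[:,0]>-.1)&(q[:,0]<0)&(q[:,2]>.12)&(q[:,2]<.24)&(abs(q[:,1])>.03)
    for y0 in np.arange(-.07,.07,.02):
        k=q[m&(abs(q[:,1]-y0)<.006)]; 
        if len(k): k=k[np.argsort(k[:,0]-k[:,2])][:4]; print(n,y0.round(2),k.round(3).tolist())
E
```

```text
s -0.07 [[-0.032, -0.064, 0.212], [-0.031, -0.065, 0.206], [-0.028, -0.064, 0.207], [-0.021, -0.067, 0.201]]
s -0.05 [[-0.037, -0.05, 0.214], [-0.034, -0.049, 0.215], [-0.032, -0.055, 0.215], [-0.032, -0.047, 0.215]]
s -0.03 [[-0.037, -0.033, 0.214], [-0.034, -0.032, 0.215], [-0.029, -0.032, 0.214], [-0.03, -0.036, 0.211]]
s 0.03 [[-0.034, 0.031, 0.214], [-0.033, 0.035, 0.213], [-0.028, 0.035, 0.212], [-0.029, 0.031, 0.209]]
s 0.05 [[-0.035, 0.047, 0.215], [-0.036, 0.053, 0.212], [-0.03, 0.056, 0.217], [-0.032, 0.053, 0.214]]
s 0.07 [[-0.034, 0.065, 0.212]]
t -0.07 [[-0.001, -0.069, 0.194], [-0.014, -0.065, 0.179], [-0.007, -0.067, 0.184], [-0.005, -0.067, 0.186]]
```

View pics/s2.png

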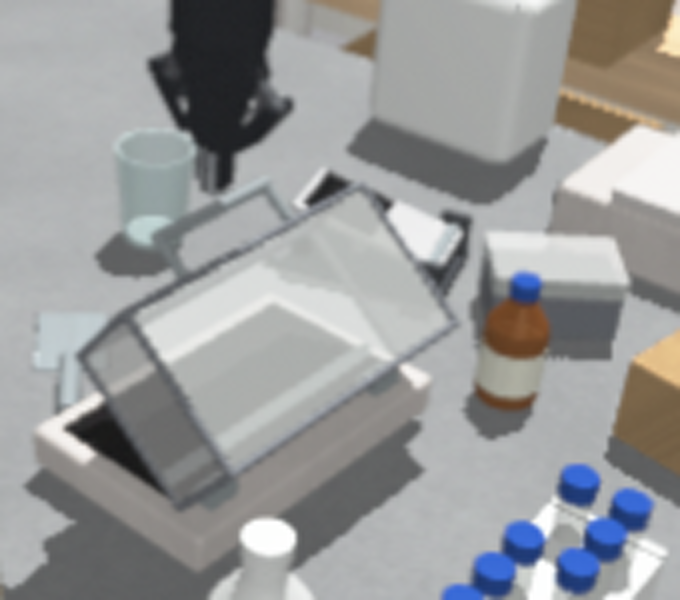

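The fingertips (215,188) end above the bar's line (about 208 there), so they did not straddle it. I check where the cameras put the tips.

```bash
python3 - <<'E'
from h import *
c=imaging.camera('scene'); W=cloud(c)
p,r,s=st(); print(p,s['gripper_width'])
for v in range(146,168,1): print(v,[ (W[v,u]).round(3).tolist() for u in (331,334,337)])
def proj(c,P):
    T=np.array(c['pose']); Q=(np.array(P)-T[:3,3])@T[:3,:3]*[1,-1,-1]
    return cv2.projectPoints(Q[None],np.zeros(3),np.zeros(3),np.array(c['mtx']),np.array(c['distortion']))[0].ravel()
print(proj(c,p),proj(c,[.528,.08,.209]))
E
```

```text
[0.5264114  0.08121371 0.18959035] -0.00019928388235577812
146 [[0.519, 0.076, 0.262], [0.535, 0.071, 0.269], [0.547, 0.069, 0.275]]
147 [[0.525, 0.07, 0.263], [0.536, 0.069, 0.267], [0.549, 0.067, 0.273]]
148 [[0.524, 0.071, 0.259], [0.532, 0.074, 0.26], [0.54, 0.079, 0.262]]
149 [[0.524, 0.071, 0.255], [0.534, 0.073, 0.258], [0.537, 0.084, 0.255]]
150 [[0.526, 0.069, 0.253], [0.532, 0.075, 0.253], [0.539, 0.08, 0.254]]
151 [[0.526, 0.068, 0.251], [0.535, 0.071, 0.253], [0.542, 0.077, 0.253]]
152 [[0.524, 0.071, 0.245], [0.533, 0.075, 0.247], [0.54, 0.08, 0.247]]
153 [[0.524, 0.071, 0.242], [0.533, 0.074, 0.244], [0.538, 0.083, 0.242]]
154 [[0.524, 0.071, 0.238], [0.534, 0.074, 0.241], [0.539, 0.082, 0.239]]
155 [[0.525, 0.071, 0.236], [0.531, 0.078, 0.235], [0.538, 0.083, 0.235]]
156 [[0.526, 0.07, 0.233], [0.534, 0.074, 0.234], [0.54, 0.081, 0.234]]
157 [[0.525, 0.071, 0.229], [0.531, 0.078, 0.228], [0.294, 0.41, -0.001]]
158 [[0.281, 0.384, 0.0], [0.532, 0.077, 0.225], [0.527, 0.099, 0.214]]
159 [[0.288, 0.376, 0.001], [0.294, 0.389, -0.002], [0.532, 0.093, 0.215]]
160 [[0.288, 0.376, -0.004], [0.528, 0.083, 0.214], [0.534, 0.09, 0.213]]
161 [[0.523, 0.074, 0.213], [0.532, 0.078, 0.215], [0.534, 0.09, 0.21]]
162 [[0.529, 0.067, 0.214], [0.533, 0.076, 0.212], [0.533, 0.092, 0.205]]
163 [[0.533, 0.062, 0.215], [0.532, 0.078, 0.207], [0.325, 0.37, -0.001]]
164 [[0.533, 0.062, 0.211], [0.318, 0.359, -0.004], [0.327, 0.368, -0.005]]
165 [[0.534, 0.062, 0.208], [0.326, 0.349, -0.002], [0.335, 0.357, -0.001]]
166 [[0.323, 0.333, -0.0], [0.335, 0.338, 0.002], [0.339, 0.352, -0.002]]
167 [[0.327, 0.328, -0.001], [0.337, 0.335, -0.0], [0.344, 0.347, -0.003]]
[332.92391084 166.92769833] [333.33414507 161.8178295 ]
```

The cameras place the actual fingertips at z≈.226, while the reported TCP z is .190, so the tips sit about 36 mm short of the reported TCP (xy agrees). The table (0) and jars (.055) read correctly, so I trust the cameras. I open, go 34 mm lower and close, which will show whether that is right.

Request:
play_rows(
  deltas=[
    [0,0,0,0,0,0,-0.2],
    [0,0,0,0,0,0,-0.2],
    [0,0,0,0,0,0,-0.2],
    [0,0.004,0.03,0,0,0,-0.2],
    [0,0,0.03,0,0,0,-0.2],
    [0,0,0.03,0,0,0,-0.2],
    [0,0,0.02,0,0,0,-0.2],
    [0,0,0,0,0,0,-0.2],
    [0,0,0,0,0,0,-1],
    [0,0,0,0,0,0,-1],
    [0,0,0,0,0,0,-1],
    [0,0,0,0,0,0,-1],
  ],
)

```text
time: 6.95
eef_pos: [0.5278, 0.0812, 0.1569]
ee_rot: [2.29, 2.151, 0.001]
ft_force: [0.2, 0.7, 0.8]
gripper_width: 0.0113
gripper_force: 20.1
```

```bash
python3 - <<'E'
from h import *
c=imaging.camera('scene'); W=cloud(c); p,r,s=st(); print(p,s['gripper_width'],s['gripper_force'],s['ft_force'],s['joint_pos'])
for v in range(158,176,1): print(v,[ (W[v,u]).round(3).tolist() for u in (331,334,337)])
E
```

```text
[0.5278776  0.08119705 0.15693468] 0.010942493490828537 20.123633444309235 [ 0.98027094 -0.37489646  1.1397352 ] [ 1.52629866e-01  1.44597444e-01 -1.02270297e-01  1.32313304e+00
 -1.30507942e-05  1.78604309e+00]
158 [[0.523, 0.074, 0.223], [0.537, 0.071, 0.229], [0.547, 0.072, 0.233]]
159 [[0.521, 0.077, 0.218], [0.536, 0.072, 0.225], [0.548, 0.072, 0.23]]
160 [[0.524, 0.073, 0.217], [0.539, 0.068, 0.225], [0.546, 0.074, 0.225]]
161 [[0.526, 0.071, 0.215], [0.538, 0.07, 0.22], [0.547, 0.074, 0.222]]
162 [[0.528, 0.068, 0.214], [0.537, 0.072, 0.215], [0.547, 0.073, 0.219]]
163 [[0.53, 0.066, 0.212], [0.538, 0.071, 0.212], [0.547, 0.073, 0.215]]
164 [[0.53, 0.066, 0.208], [0.537, 0.072, 0.209], [0.547, 0.074, 0.211]]
165 [[0.531, 0.065, 0.205], [0.541, 0.067, 0.208], [0.547, 0.074, 0.208]]
166 [[0.52, 0.079, 0.191], [0.538, 0.071, 0.202], [0.547, 0.075, 0.204]]
167 [[0.327, 0.328, -0.001], [0.539, 0.07, 0.199], [0.544, 0.079, 0.197]]
168 [[0.329, 0.325, -0.004], [0.539, 0.07, 0.196], [0.35, 0.339, -0.001]]
169 [[0.337, 0.315, -0.001], [0.348, 0.322, 0.0], [0.353, 0.335, -0.003]]
170 [[0.343, 0.309, -0.0], [0.353, 0.315, 0.001], [0.365, 0.319, 0.005]]
171 [[0.345, 0.306, -0.003], [0.356, 0.311, -0.001], [0.363, 0.322, -0.002]]
172 [[0.353, 0.296, 0.0], [0.362, 0.304, 0.001], [0.37, 0.314, -0.001]]
173 [[0.358, 0.29, 0.0], [0.364, 0.302, -0.003], [0.568, 0.049, 0.2]]
174 [[0.361, 0.286, -0.001], [0.561, 0.043, 0.196], [0.567, 0.05, 0.195]]
175 [[0.365, 0.281, -0.002], [0.57, 0.032, 0.201], [0.569, 0.048, 0.194]]
```

Width is 11 mm at 20 N, so the bar is gripped and the 36 mm offset is confirmed. Now I work out the arc rows.

```bash
cat >> h.py <<'E'
def arc(a0,a1,n,r=.187):
    s=np.linspace(0,1,n+1); s=s*s*(3-2*s)*.5+s*.5; a=a0+(a1-a0)*s
    x=-r*np.cos(a); z=r*np.sin(a)
    print([[0,round(float(i),3),round(float(j),3)] for i,j in zip(np.diff(np.round(x/.3,3)),-np.diff(np.round(z/.3,3)))])
E
python3 - <<'E'
from h import *
arc(.9914,2.01,18)
E
```

```text
[[0, 0.017, -0.011], [0, 0.022, -0.012], [0, 0.027, -0.014], [0, 0.031, -0.015], [0, 0.035, -0.013], [0, 0.038, -0.012], [0, 0.041, -0.011], [0, 0.043, -0.007], [0, 0.043, -0.005], [0, 0.044, -0.001], [0, 0.044, 0.001], [0, 0.041, 0.005], [0, 0.04, 0.006], [0, 0.036, 0.009], [0, 0.033, 0.01], [0, 0.029, 0.01], [0, 0.023, 0.009], [0, 0.019, 0.009]]
```

Request:
play_rows(
  deltas=[
    [0,0.017,-0.011,0,0,0,-1],
    [0,0.022,-0.012,0,0,0,-1],
    [0,0.027,-0.014,0,0,0,-1],
    [0,0.031,-0.015,0,0,0,-1],
    [0,0.035,-0.013,0,0,0,-1],
    [0,0.038,-0.012,0,0,0,-1],
    [0,0.041,-0.011,0,0,0,-1],
    [0,0.043,-0.007,0,0,0,-1],
    [0,0.043,-0.005,0,0,0,-1],
    [0,0.044,-0.001,0,0,0,-1],
    [0,0.044,0.001,0,0,0,-1],
    [0,0.041,0.005,0,0,0,-1],
    [0,0.04,0.006,0,0,0,-1],
    [0,0.036,0.009,0,0,0,-1],
    [0,0.033,0.01,0,0,0,-1],
    [0,0.029,0.01,0,0,0,-1],
    [0,0.023,0.009,0,0,0,-1],
    [0,0.019,0.009,0,0,0,-1],
    [0,0,0,0,0,0,-1],
    [0,0,0,0,0,0,-1],
  ],
)

```text
time: 9.5
eef_pos: [0.7045, 0.0698, 0.1705]
ee_rot: [-2.286, -2.148, 0.008]
ft_force: [-21.7, -5.0, 14.4]
gripper_width: 0.0112
gripper_force: 21.6
```

```bash
python3 - <<'E'
from h import *
c=imaging.camera('scene'); cv2.imwrite('pics/s3.png',cv2.resize(c['pixels'][50:300,180:480,::-1],None,fx=2,fy=2,interpolation=cv2.INTER_CUBIC))
p,r,s=st(); print(p,r.as_matrix().round(3),s['joint_pos'].round(2),s['ft_force'])
E
```

```text
[0.70453387 0.06975598 0.17051641] [[ 0.062  0.998 -0.007]
 [ 0.998 -0.062  0.   ]
 [-0.    -0.007 -1.   ]] [0.1  0.5  0.41 1.49 0.   1.73] [-22.4749196   -4.23150675  14.05495743]
```

View pics/s3.png

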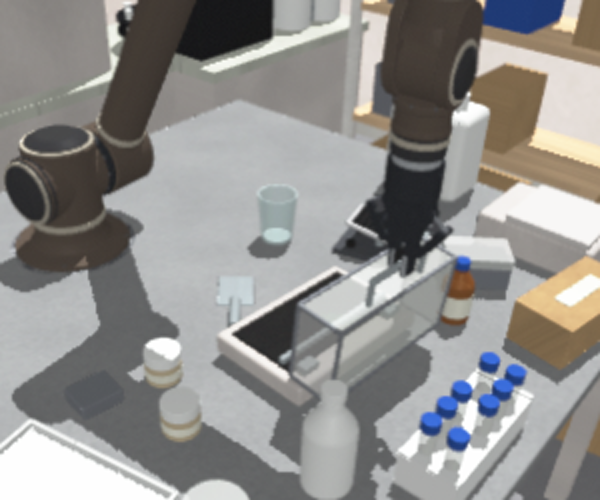

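The hood stands raised at its stop and the pads hold the bar (400,265). The deck is clear. I release, lift, back off and turn 90° for the jars.

Request:
play_rows(
  deltas=[
    [0,-0.01,0,0,0,0,-1],
    [0,0,0,0,0,0,-0.2],
    [0,0,0,0,0,0,-0.2],
    [0,0,0,0,0,0,-0.2],
    [0,0,-0.05,0,0,0,-0.2],
    [0,0,-0.09,0,0,0,-0.2],
    [0,0,-0.09,0,0,0,-0.2],
    [0,-0.05,-0.06,0,0,0,-0.2],
    [0,-0.12,0,0,0,0,0.5],
    [0,-0.12,0,0,0,0,1],
    [-0.1,-0.12,0,0,0,0,1],
    [-0.15,-0.12,0,0,0,0,1],
    [-0.15,0,0,0,0,0,1],
    [-0.15,0,0,0,0,0,1],
    [-0.15,0,0,0,0,0,1],
    [-0.15,0,0,0,0,0,1],
  ],
)

```text
time: 11.55
eef_pos: [0.5304, -0.1755, 0.2562]
ee_rot: [2.289, 2.151, 0.001]
ft_force: [1.0, -0.5, 0.4]
gripper_width: 0.0852
gripper_force: 0.0
```

Request:
play_rows(
  deltas=[
    [0,0,0,0,0,-1,1],
    [0,0,0,0,0,-1,1],
    [0,0,0,0,0,-1,1],
    [0,0,0,0,0,-1,1],
    [0,0,0,0,0,-1,1],
    [0,0,0,0,0,-1,1],
    [0,0,0,0,0,-1,1],
    [0,0,0,0,0,-1,1],
    [0,0,0,0,0,-1,1],
    [0,0,0,0,0,-1,1],
    [0,0,0,0,0,-1,1],
    [0,0,0,0,0,-1,1],
    [0,0,0,0,0,-1,1],
    [0,0,0,0,0,-1,1],
    [0,0,0,0,0,-1,1],
    [0,0,0,0,0,-1,1],
    [0,0,0,0,0,-1,1],
    [0,0,0,0,0,-1,1],
    [0,0,0,0,0,-1,1],
    [0,0,0,0,0,-1,1],
  ],
)

```text
time: 14.05
eef_pos: [0.5306, -0.1741, 0.256]
ee_rot: [-0.368, -3.12, -0.0]
ft_force: [-0.2, -0.0, 0.1]
gripper_width: 0.0854
gripper_force: 0.0
```

Request:
play_rows(
  deltas=[
    [0,0,0,0,0,-1,1],
    [0,0,0,0,0,-1,1],
    [0,0,0,0,0,-0.5,1],
    [0,0,0,0,0,0,1],
  ],
)

```text
time: 14.55
eef_pos: [0.531, -0.1743, 0.2562]
ee_rot: [-0.099, -3.14, -0.0]
ft_force: [0.4, -0.8, 0.5]
gripper_width: 0.0853
gripper_force: 0.0
```

```bash
cat >> h.py <<'E'
OFF=.036
def jars(c,zt=.055,mask=None):
    # white/any blobs with height near zt -> circle centres
    W=cloud(c); m=(abs(W[...,2]-zt)<.004)
    n,l,stt,ce=cv2.connectedComponentsWithStats(m.astype(np.uint8))
    for i in range(1,n):
        if stt[i,4]>120:
            q=W[l==i][:,:2]; 
            if np.ptp(q[:,0])<.08 and np.ptp(q[:,1])<.08: print('blob',ce[i].round(),cv2.minEnclosingCircle(q.astype(np.float32)),q.mean(0).round(4))
E
python3 - <<'E'
from h import *
c=imaging.camera('top'); jars(c)
p,r,s=st(); print(p,r.as_matrix().round(3),s['joint_pos'].round(2),s['gripper_width'])
a=ortho(c,.43,.73,-.11,.26,.050)[:300]
cv2.imwrite('pics/or2.png',cv2.resize(a,None,fx=2,fy=2))
delta([.437,-.150,p[2]],[.437,-.150,-.018])
delta([.538,-.2085,p[2]],[.538,-.2085,-.018])
E
```

```text
blob [275. 187.] ((0.5821241736412048, 0.1519467979669571), 0.04737098142504692) [0.5851 0.1587]
[ 0.5311384  -0.17439884  0.25618517] [[-0.998  0.063  0.   ]
 [ 0.063  0.998  0.   ]
 [-0.     0.    -1.   ]] [-0.32  0.2   0.18  1.55  0.   -0.25] 0.08527048908161147
-> [0.437, -0.15, np.float64(0.2561851735208185)] units [0.3183 0.0613 0.    ] n 1.8
-> [0.437, -0.15, -0.018] units [ 0.00e+00 -1.00e-04  9.14e-01] n 5.1
-> [0.538, -0.2085, np.float64(0.2561851735208185)] units [-0.03  -0.112 -0.   ] n 0.6
-> [0.538, -0.2085, -0.018] units [ 0.00e+00 -1.00e-04  9.14e-01] n 5.1
```

View pics/or2.png

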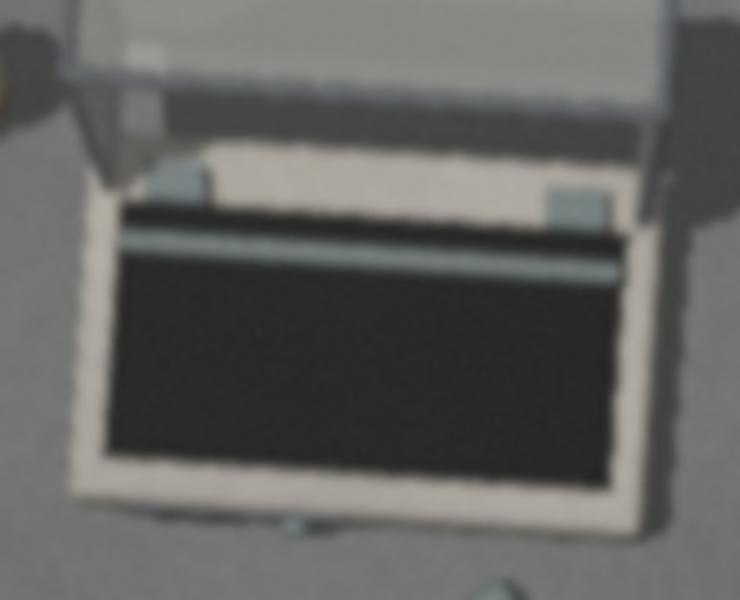

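Deck corners (121,206), (623,238), (107,454) and (607,486) put the deck centre at (.558,.0775) with yaw -.063, and the hood is well clear behind it. Now I check the jars from the scene camera.

```bash
sed -i 's/^MC=.*/MC=np.array([.558,.0775,0])/' h.py; python3 - <<'E'
from h import *
c=imaging.camera('scene'); jars(c)
W=cloud(c).reshape(-1,3)
m=(W[:,2]>.047)&(W[:,2]<.062)&(W[:,0]>.35)&(W[:,0]<.62)&(W[:,1]<-.09)&(W[:,1]>-.27)
q=W[m]; k=cv2.kmeans(q[:,:2].astype(np.float32),2,None,(3,50,1e-4),5,0)
for i in (0,1): w=q[k[1][:,0]==i]; print(len(w),cv2.minEnclosingCircle(w[:,:2].astype(np.float32)),w.mean(0))
E
```

```text
Traceback (most recent call last):
  File "h.py", line 33, in <module>
    MR=R.from_euler('z',YAW).as_matrix()
                        ^^^
NameError: name 'YAW' is not defined
```

```bash
sed -i 's/^MC=.*/MC=np.array([.558,.0775,0]); YAW=-.063/' h.py; python3 - <<'E'
from h import *
c=imaging.camera('scene'); jars(c)
W=cloud(c).reshape(-1,3)
m=(W[:,2]>.047)&(W[:,2]<.062)&(W[:,0]>.35)&(W[:,0]<.62)&(W[:,1]<-.09)&(W[:,1]>-.27)
q=W[m]; k=cv2.kmeans(q[:,:2].astype(np.float32),2,None,(3,50,1e-4),5,0)
for i in (0,1): w=q[k[1][:,0]==i]; print(len(w),cv2.minEnclosingCircle(w[:,:2].astype(np.float32)),w.mean(0))
E
```

```text
blob [261. 225.] ((0.4389333724975586, -0.1526384949684143), 0.028755029663443565) [ 0.4396 -0.1534]
blob [269. 250.] ((0.5398970246315002, -0.20999029278755188), 0.02927374839782715) [ 0.5407 -0.2112]
blob [148. 394.] ((0.6650255918502808, -0.6492692232131958), 0.03139727562665939) [ 0.6621 -0.6467]
199 ((0.4400499761104584, -0.15276122093200684), 0.029479093849658966) [ 0.44131621 -0.15400519  0.05356305]
252 ((0.541580080986023, -0.20977067947387695), 0.03038526140153408) [ 0.54200067 -0.21198589  0.05318541]
```

Request:
play_rows(
  deltas=[
    [0.1,0.02,0,0,0,0,1],
    [0.15,0.02,0.05,0,0,0,1],
    [0.065,0.018,0.12,0,0,0,1],
    [0,0,0.18,0,0,0,1],
    [0,0,0.18,0,0,0,1],
    [0,0,0.15,0,0,0,1],
    [0,0,0.08,0,0,0,1],
    [0,0,0.05,0,0,0,1],
    [0,0,0.05,0,0,0,1],
    [0,0,0.03,0,0,0,1],
    [0,0,0.01,0,0,0,1],
    [0,0,0,0,0,0,1],
  ],
)

```text
time: 16.15
eef_pos: [0.4385, -0.1514, -0.0135]
ee_rot: [0.098, 3.14, -0.0]
ft_force: [-0.6, 0.5, 0.1]
gripper_width: 0.0851
gripper_force: 0.0
```

Request:
play_rows(
  deltas=[
    [0,0,0,0,0,0,-1],
    [0,0,0,0,0,0,-1],
    [0,0,0,0,0,0,-1],
    [0,0,0,0,0,0,-1],
    [0,0,0,0,0,0,-1],
    [0,0,-0.05,0,0,0,-1],
    [0,0,-0.1,0,0,0,-1],
    [0,0,-0.15,0,0,0,-1],
    [0,0,-0.15,0,0,0,-1],
    [0,0,-0.1,0,0,0,-1],
    [0,0,-0.02,0,0,0,-1],
    [0,0,0,0,0,0,-1],
  ],
  newtons=35,
)

```text
time: 17.65
eef_pos: [0.438, -0.1512, 0.1568]
ee_rot: [-0.098, -3.14, -0.0]
ft_force: [0.1, 0.3, -1.4]
gripper_width: 0.0573
gripper_force: 37.7
```

```bash
python3 - <<'E'
from h import *
p,r,s=st();print(p,s['gripper_width'],s['gripper_force'],s['joint_pos'].round(2))
W=cloud(imaging.camera('scene')).reshape(-1,3)
m=(abs(W[:,0]-p[0])<.05)&(abs(W[:,1]-p[1])<.05)&(W[:,2]>.08)&(W[:,2]<.24)
print(np.histogram(W[m][:,2],np.arange(.08,.25,.01)))
a=mw(-.006,-.062,0);b=mw(-.006,.062,0);print(a,b)
delta([a[0],a[1],p[2]],[a[0],a[1],.0405])
E
```

```text
[ 0.43799786 -0.15122197  0.15677732] 0.05725361009125407 37.65867054462433 [-0.33  0.01 -0.25  1.31  0.   -0.27]
(array([  0,   0,   0,   0,   0,   0,   0,   0,   2,  49,  60,  64,  74,
        82, 210,  43]), array([0.08, 0.09, 0.1 , 0.11, 0.12, 0.13, 0.14, 0.15, 0.16, 0.17, 0.18,
       0.19, 0.2 , 0.21, 0.22, 0.23, 0.24]))
[0.54810849 0.01600075 0.        ] [0.55591532 0.13975475 0.        ]
-> [np.float64(0.5481084863685703), np.float64(0.016000748312851476), np.float64(0.15677732049628573)] units [-0.3331  0.579  -0.0028] n 3.2
-> [np.float64(0.5481084863685703), np.float64(0.016000748312851476), 0.0405] units [-7.000e-04 -2.000e-04  3.876e-01] n 2.2
```

Request:
play_rows(
  deltas=[
    [-0.04,0.08,0,0,0,0,-1],
    [-0.09,0.15,0,0,0,0,-1],
    [-0.09,0.15,0,0,0,0,-1],
    [-0.08,0.13,0,0,0,0,-1],
    [-0.033,0.069,0,0,0,0,-1],
    [0,0,0.05,0,0,0,-1],
    [0,0,0.1,0,0,0,-1],
    [0,0,0.1,0,0,0,-1],
    [0,0,0.07,0,0,0,-1],
    [0,0,0.04,0,0,0,-1],
    [0,0,0.02,0,0,0,-1],
    [0,0,0,0,0,0,-1],
    [0,0,0,0,0,0,-1],
  ],
)

```text
time: 19.32
eef_pos: [0.5493, 0.0157, 0.044]
ee_rot: [0.098, 3.139, 0.0]
ft_force: [0.4, 0.9, -0.3]
gripper_width: 0.0572
gripper_force: 37.8
```

```bash
python3 - <<'E'
from h import *
p,r,s=st();print(p,s['ft_force']); a=mw(-.006,-.062,0); delta([a[0],a[1],.037])
E
```

```text
[0.54931157 0.01571561 0.04400412] [ 0.41383788  0.94717301 -0.26782975]
-> [np.float64(0.5481084863685703), np.float64(0.016000748312851476), 0.037] units [0.0041 0.0007 0.0233] n 0.1
```

Request:
play_rows(
  deltas=[
    [0.004,0,0.01,0,0,0,-1],
    [0,0,0.007,0,0,0,-1],
    [0,0,0.006,0,0,0,-1],
    [0,0,0,0,0,0,-1],
    [0,0,0,0,0,0,-1],
  ],
)

```text
time: 19.95
eef_pos: [0.5475, 0.016, 0.0369]
ee_rot: [0.098, 3.14, 0.0]
ft_force: [-3.0, 0.4, 5.1]
gripper_width: 0.057
gripper_force: 38.2
```

Contact with the deck reads 5 N. I release, rise and go above jar A.

Request:
play_rows(
  deltas=[
    [0,0,0,0,0,0,1],
    [0,0,0,0,0,0,1],
    [0,0,0,0,0,0,1],
    [0,0,0,0,0,0,1],
    [0,0,-0.05,0,0,0,1],
    [0,0,-0.12,0,0,0,1],
    [0,0,-0.16,0,0,0,1],
    [0,0,-0.1,0,0,0,1],
    [0.0,-0.15,0,0,0,0,1],
    [0.0,-0.15,0,0,0,0,1],
    [0.0,-0.15,0,0,0,0,1],
    [0,-0.15,0,0,0,0,1],
    [0,-0.1,0,0,0,0,1],
    [0,0,0,0,0,0,1],
  ],
)

```text
time: 21.7
eef_pos: [0.5343, -0.1956, 0.1662]
ee_rot: [0.103, 3.139, -0.001]
ft_force: [0.1, -0.3, -0.1]
gripper_width: 0.0858
gripper_force: 0.0
```

```bash
python3 - <<'E'
from h import *
c=imaging.camera('scene'); jars(c); jars(c,.105)
jars(imaging.camera('top'),.105)
p,r,s=st();print(p); delta([.539,-.2095,p[2]],[.539,-.2095,-.0145])
E
```

```text
blob [270. 250.] ((0.5391368269920349, -0.2103593647480011), 0.02936359867453575) [ 0.5406 -0.2108]
blob [323. 201.] ((0.54658043384552, 0.0154795553535223), 0.02968534268438816) [0.5449 0.0128]
blob [323. 198.] ((0.5452683568000793, 0.017058514058589935), 0.028797214850783348) [0.5455 0.0173]
[ 0.5344859  -0.19364976  0.16600691]
-> [0.539, -0.2095, np.float64(0.16600690643461988)] units [-0.0184 -0.0518  0.    ] n 0.3
-> [0.539, -0.2095, -0.0145] units [ 4.000e-04 -1.000e-04  6.017e-01] n 3.3
```

Request:
play_rows(
  deltas=[
    [-0.018,-0.052,0,0,0,0,1],
    [0,0,0.1,0,0,0,1],
    [0,0,0.16,0,0,0,1],
    [0,0,0.16,0,0,0,1],
    [0,0,0.1,0,0,0,1],
    [0,0,0.05,0,0,0,1],
    [0,0,0.028,0,0,0,1],
    [0,0,0,0,0,0,1],
    [0,0,0,0,0,0,1],
    [0,0,0,0,0,0,-1],
    [0,0,0,0,0,0,-1],
    [0,0,0,0,0,0,-1],
    [0,0,0,0,0,0,-1],
    [0,0,0,0,0,0,-1],
  ],
)

```text
time: 23.55
eef_pos: [0.5394, -0.2098, -0.0132]
ee_rot: [0.098, 3.139, -0.001]
ft_force: [-1.1, 0.9, 5.1]
gripper_width: 0.057
gripper_force: 37.8
```

Request:
play_rows(
  deltas=[
    [0,0,-0.05,0,0,0,-1],
    [0,0,-0.1,0,0,0,-1],
    [0,0,-0.15,0,0,0,-1],
    [0,0,-0.15,0,0,0,-1],
    [0,0,-0.15,0,0,0,-1],
    [0,0,-0.05,0,0,0,-1],
    [0,0,0,0,0,0,-1],
    [0,0,0,0,0,0,-1],
  ],
)

```text
time: 24.55
eef_pos: [0.538, -0.2093, 0.1789]
ee_rot: [-0.098, -3.137, -0.002]
ft_force: [0.1, 0.4, -1.7]
gripper_width: 0.0572
gripper_force: 37.8
```

```bash
python3 - <<'E'
from h import *
p,r,s=st();print(p,s['gripper_width'],s['gripper_force'])
b=mw(-.006,.064,0)
delta([b[0],b[1],p[2]],[b[0],b[1],.05])
E
```

```text
[ 0.53799256 -0.20928769  0.1788626 ] 0.05720743148200147 37.788103222846985
-> [np.float64(0.5560412364235303), np.float64(0.1417507840049559), np.float64(0.1788626041122829)] units [1.3100e-02 1.1716e+00 1.1000e-03] n 6.5
-> [np.float64(0.5560412364235303), np.float64(0.1417507840049559), 0.05] units [-1.300e-03 -4.000e-04  4.295e-01] n 2.4
```

Request:
play_rows(
  deltas=[
    [0,0.08,0,0,0,0,-1],
    [0.002,0.15,0,0,0,0,-1],
    [0.002,0.15,0,0,0,0,-1],
    [0.002,0.15,0,0,0,0,-1],
    [0.002,0.15,0,0,0,0,-1],
    [0.002,0.15,0,0,0,0,-1],
    [0.002,0.15,0,0,0,0,-1],
    [0.001,0.12,0,0,0,0,-1],
    [0,0.072,0,0,0,0,-1],
    [0,0,0.05,0,0,0,-1],
    [0,0,0.1,0,0,0,-1],
    [0,0,0.12,0,0,0,-1],
    [0,0,0.1,0,0,0,-1],
    [0,0,0.05,0,0,0,-1],
    [0,0,0.025,0,0,0,-1],
    [0,0,0,0,0,0,-1],
    [0,0,0,0,0,0,-1],
  ],
)

```text
time: 26.68
eef_pos: [0.5577, 0.1416, 0.0485]
ee_rot: [0.098, 3.138, 0.001]
ft_force: [-0.3, 0.4, -1.7]
gripper_width: 0.057
gripper_force: 37.9
```

Request:
play_rows(
  deltas=[
    [0.006,0,0.014,0,0,0,-1],
    [0,0,0.012,0,0,0,-1],
    [0,0,0.008,0,0,0,-1],
    [0,0,0.004,0,0,0,-1],
    [0,0,0,0,0,0,-1],
    [0,0,0,0,0,0,-1],
  ],
)

```text
time: 27.42
eef_pos: [0.555, 0.1417, 0.0368]
ee_rot: [0.098, 3.14, 0.0]
ft_force: [-2.9, -0.0, 4.7]
gripper_width: 0.0571
gripper_force: 38.5
```

Request:
play_rows(
  deltas=[
    [0,0,0,0,0,0,1],
    [0,0,0,0,0,0,1],
    [0,0,0,0,0,0,1],
    [0,0,0,0,0,0,1],
    [0,0,-0.05,0,0,0,1],
    [0,0,-0.12,0,0,0,1],
    [0,0,-0.16,0,0,0,1],
    [0,0,-0.16,0,0,0,1],
    [0,0,-0.16,0,0,0,1],
    [0,0,-0.14,0,0,0,0],
    [0.15,0,0,0,0,0,-0.2],
    [0.15,0,0,0,0,0,-0.2],
    [0.1,0,0,0,0,0,-0.2],
    [0.05,0,0,0,0,0,-0.2],
    [0,0,0,0,0,0,-0.2],
  ],
  newtons=20,
)

```text
time: 29.3
eef_pos: [0.4203, 0.1502, 0.274]
ee_rot: [0.097, 3.138, 0.001]
ft_force: [0.8, 0.1, -0.1]
gripper_width: 0.0342
gripper_force: 0.0
```

```bash
python3 - <<'E'
from h import *
c=imaging.camera('scene'); jars(c,.105); jars(imaging.camera('top'),.105)
p,r,s=st();print(p,s['joint_pos'].round(2))
W=cloud(c).reshape(-1,3); q=(W-MC)@MR
m=(abs(q[:,1])<.055)&(q[:,0]>.12)&(q[:,0]<.18)&(q[:,2]>.205)&(q[:,2]<.24); print(m.sum(),np.median(q[m],0),q[m].max(0))
E
```

```text
blob [322. 205.] ((0.5593847632408142, -0.0013111468870192766), 0.029266709461808205) [ 0.5565 -0.0054]
blob [279. 194.] ((0.5538495182991028, 0.14274656772613525), 0.028784558176994324) [0.553  0.1408]
blob [329. 195.] ((0.5578084588050842, -0.00043157802429050207), 0.02842908911406994) [ 0.5576 -0.0006]
[0.4212085  0.15017324 0.27314521] [ 0.34 -0.01 -0.01  1.57 -0.    0.41]
121 [ 0.14911516 -0.00334143  0.22344973] [0.15332486 0.05476137 0.2267492 ]
```

One jar was knocked aside but still stands well on the deck: centre (.558,-.001), mixer-frame x +.005, y -.078. I turn back and return to the handle.

Request:
play_rows(
  deltas=[
    [0,0,0,0,0,1,-0.2],
    [0,0,0,0,0,1,-0.2],
    [0,0,0,0,0,1,-0.2],
    [0,0,0,0,0,1,-0.2],
    [0,0,0,0,0,1,-0.2],
    [0,0,0,0,0,1,-0.2],
    [0,0,0,0,0,1,-0.2],
    [0,0,0,0,0,1,-0.2],
    [0,0,0,0,0,1,-0.2],
    [0,0,0,0,0,1,-0.2],
    [0,0,0,0,0,1,-0.2],
    [0,0,0,0,0,1,-0.2],
    [0,0,0,0,0,1,-0.2],
    [0,0,0,0,0,1,-0.2],
    [0,0,0,0,0,1,-0.2],
    [0,0,0,0,0,1,-0.2],
    [0,0,0,0,0,1,-0.2],
    [0,0,0,0,0,1,-0.2],
    [0,0,0,0,0,1,-0.2],
    [0,0,0,0,0,1,-0.2],
  ],
)

```text
time: 31.9
eef_pos: [0.4215, 0.15, 0.2724]
ee_rot: [-2.097, -2.339, 0.002]
ft_force: [-0.1, 0.5, 0.0]
gripper_width: 0.0341
gripper_force: 0.0
```

Request:
play_rows(
  deltas=[
    [0,0,0,0,0,1,-0.2],
    [0,0,0,0,0,1,-0.2],
    [0,0,0,0,0,0.5,-0.2],
    [0,0,0,0,0,0,-0.2],
  ],
)

```text
time: 32.4
eef_pos: [0.4209, 0.15, 0.2727]
ee_rot: [-2.289, -2.151, 0.001]
ft_force: [0.1, -0.1, -0.2]
gripper_width: 0.034
gripper_force: 0.0
```

```bash
python3 - <<'E'
from h import *
p,r,s=st();print(p,r.as_matrix().round(3))
delta([.7045,.0698,p[2]],[.7045,.0698,.168])
arc(2.006,.356,26)
E
```

```text
[0.42091523 0.1500491  0.27265039] [[ 0.062  0.998 -0.001]
 [ 0.998 -0.062 -0.   ]
 [-0.    -0.001 -1.   ]]
-> [0.7045, 0.0698, np.float64(0.27265038662529667)] units [-2.080e-01  9.601e-01 -5.000e-04] n 5.3
-> [0.7045, 0.0698, 0.168] units [1.000e-04 2.000e-04 3.488e-01] n 1.9
[[0, -0.02, -0.009], [0, -0.025, -0.01], [0, -0.028, -0.01], [0, -0.032, -0.009], [0, -0.036, -0.008], [0, -0.039, -0.007], [0, -0.042, -0.004], [0, -0.044, -0.001], [0, -0.046, 0.002], [0, -0.047, 0.005], [0, -0.047, 0.009], [0, -0.047, 0.013], [0, -0.047, 0.017], [0, -0.045, 0.021], [0, -0.043, 0.024], [0, -0.04, 0.027], [0, -0.037, 0.029], [0, -0.034, 0.031], [0, -0.03, 0.031], [0, -0.027, 0.033], [0, -0.023, 0.032], [0, -0.02, 0.031], [0, -0.016, 0.029], [0, -0.014, 0.027], [0, -0.01, 0.024], [0, -0.008, 0.021]]
```

Request:
play_rows(
  deltas=[
    [-0.02,0.08,0,0,0,0,-0.2],
    [-0.04,0.15,0,0,0,0,-0.2],
    [-0.04,0.15,0,0,0,0,-0.2],
    [-0.04,0.15,0,0,0,0,-0.2],
    [-0.04,0.15,0,0,0,0,-0.2],
    [-0.028,0.15,0,0,0,0,-0.2],
    [0,0.1,0,0,0,0,-0.2],
    [0,0.033,0,0,0,0,-0.2],
    [0,0,0,0,0,0,-0.2],
    [0,0,0.06,0,0,0,-0.2],
    [0,0,0.1,0,0,0,-0.2],
    [0,0,0.1,0,0,0,-0.2],
    [0,0,0.06,0,0,0,-0.2],
    [0,0,0.025,0,0,0,-0.2],
    [0,0,0,0,0,0,-1],
    [0,0,0,0,0,0,-1],
    [0,0,0,0,0,0,-1],
    [0,0,0,0,0,0,-1],
  ],
)

```text
time: 34.65
eef_pos: [0.7047, 0.0698, 0.1703]
ee_rot: [2.29, 2.151, 0.001]
ft_force: [-3.9, 0.4, 2.6]
gripper_width: 0.0113
gripper_force: 20.8
```

Request:
play_rows(
  deltas=[
    [0,-0.02,-0.009,0,0,0,-1],
    [0,-0.025,-0.01,0,0,0,-1],
    [0,-0.028,-0.01,0,0,0,-1],
    [0,-0.032,-0.009,0,0,0,-1],
    [0,-0.036,-0.008,0,0,0,-1],
    [0,-0.039,-0.007,0,0,0,-1],
    [0,-0.042,-0.004,0,0,0,-1],
    [0,-0.044,-0.001,0,0,0,-1],
    [0,-0.046,0.002,0,0,0,-1],
    [0,-0.047,0.005,0,0,0,-1],
    [0,-0.047,0.009,0,0,0,-1],
    [0,-0.047,0.013,0,0,0,-1],
    [0,-0.047,0.017,0,0,0,-1],
    [0,-0.045,0.021,0,0,0,-1],
    [0,-0.043,0.024,0,0,0,-1],
    [0,-0.04,0.027,0,0,0,-1],
    [0,-0.037,0.029,0,0,0,-1],
    [0,-0.034,0.031,0,0,0,-1],
  ],
)

```text
time: 36.9
eef_pos: [0.4943, 0.0834, 0.1333]
ee_rot: [-2.289, -2.151, -0.001]
ft_force: [1.4, 3.0, 1.1]
gripper_width: 0.0112
gripper_force: 20.5
```

```bash
python3 - <<'E'
from h import *
p,r,s=st(); q=(p-MC)@MR; print(p,q,s['gripper_width'],s['ft_force']); a=np.arctan2(p[2]+.052-.051,.068-q[0]); print('alpha',a,'theta',a-.356,'r',np.hypot(p[2]+.001,.068-q[0]))
e=mw(-.107,q[1],.116-.052); delta(e)
E
```

```text
[0.49425003 0.0834458  0.13327507] [-0.06399784  0.00192041  0.13327507] 0.011175356238021978 [1.38423427 2.98403518 1.08717134]
alpha 0.7939501999314714 theta 0.43795019993147144 r 0.18829026323070594
-> [0.45133318 0.08615314 0.064     ] units [-2.000e-04 -1.432e-01  2.310e-01] n 1.3
```

Request:
play_rows(
  deltas=[
    [0,-0.03,0.031,0,0,0,-1],
    [0,-0.027,0.033,0,0,0,-1],
    [0,-0.023,0.032,0,0,0,-1],
    [0,-0.02,0.031,0,0,0,-1],
    [0,-0.016,0.029,0,0,0,-1],
    [0,-0.013,0.027,0,0,0,-1],
    [0,-0.01,0.024,0,0,0,-1],
    [0,-0.005,0.021,0,0,0,-1],
    [0,0,0.01,0,0,0,-1],
    [0,0,0,0,0,0,-1],
    [0,0,0,0,0,0,-1],
  ],
)

```text
time: 38.28
eef_pos: [0.4515, 0.0855, 0.0638]
ee_rot: [-2.29, -2.151, -0.0]
ft_force: [-8.6, 3.5, 21.5]
gripper_width: 0.0112
gripper_force: 23.4
```

```bash
python3 - <<'E'
from h import *
p,r,s=st(); q=(p-MC)@MR; print(p,q,s['gripper_width'],s['ft_force']); a=np.arctan2(p[2]+.052-.051,.068-q[0]); print('alpha',a,'theta',a-.356,'r',np.hypot(p[2]+.001,.068-q[0]))
c=imaging.camera('scene'); cv2.imwrite('pics/s4.png',cv2.resize(c['pixels'][130:260,260:430,::-1],None,fx=4,fy=4,interpolation=cv2.INTER_CUBIC))
E
```

```text
[0.4514814  0.08552947 0.06384479] [-0.10681281  0.00130731  0.06384479] 0.011204817101334216 [-8.60625146  3.46762269 21.49394229]
alpha 0.3552051075331513 theta -0.0007948924668486623 r 0.18645204459368386
```

View pics/s4.png

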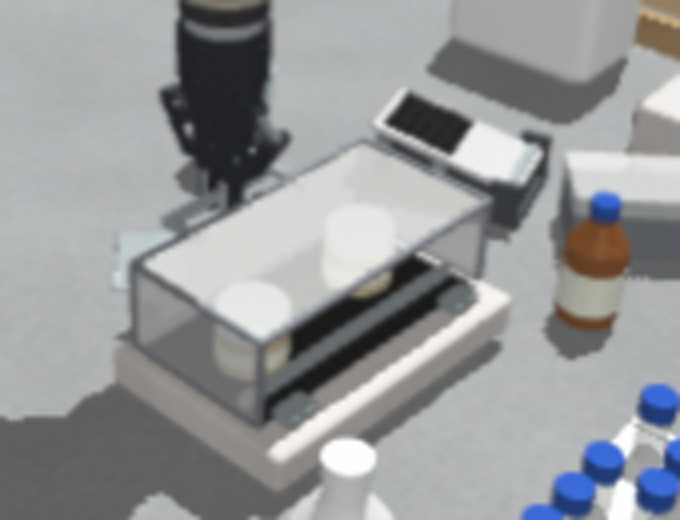

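The hood is closed (computed angle ≈0) over both upright jars at (250,330) and (358,250). I release, rise and go above the pedal toe with shut fingers.

Request:
play_rows(
  deltas=[
    [0,0,-0.01,0,0,0,-1],
    [0,0,0,0,0,0,-0.2],
    [0,0,0,0,0,0,-0.2],
    [0,0,0,0,0,0,-0.2],
    [0,0,-0.05,0,0,0,-0.2],
    [0,0,-0.1,0,0,0,-0.2],
    [0,0,-0.12,0,0,0,-0.2],
    [0,0,-0.06,0,0,0,-0.2],
    [0.15,0,0,0,0,0,-1],
    [0.15,0,0,0,0,0,-1],
    [0.15,0.0,0,0,0,0,-1],
    [0.15,0.0,0,0,0,0,-1],
    [0.15,0,0,0,0,0,-1],
    [0.15,0,0,0,0,0,-1],
    [0.08,0,0,0,0,0,-1],
    [0,0,0,0,0,0,-1],
  ],
)

```text
time: 40.33
eef_pos: [0.4707, 0.3804, 0.1643]
ee_rot: [2.287, 2.153, -0.0]
ft_force: [-0.2, -0.5, -0.0]
gripper_width: -0.0001
gripper_force: 0.0
```

```bash
python3 - <<'E'
from h import *
p,r,s=st(); print(p,s['joint_pos'].round(2),s['gripper_width'],s['ft_force'])
delta([.458,.383,p[2]],[.458,.383,.032])
c=imaging.camera('scene'); jars(c,.105)
W=cloud(c).reshape(-1,3)
a=np.array([.46,.383]); d=np.array([.99,.14]);n=np.array([-.14,.99])
u=(W[:,:2]-a)@d; v=(W[:,:2]-a)@n
for k in np.arange(-.05,.12,.01):
    m=(abs(u-k)<.004)&(abs(v)<.025)&(W[:,2]<.09)&(W[:,2]>.015); print(k.round(2),m.sum(),np.median(W[m][:,2]).round(4) if m.any() else '')
m=(abs(u)<.03)&(W[:,2]>.055)&(W[:,2]<.078)&(abs(v)<.08); print(np.percentile(v[m],[1,5,50,95,99]))
E
```

```text
[0.47071308 0.38043415 0.16431469] [ 0.68  0.28  0.08  1.37 -0.    2.31] -6.336094623761097e-05 [-0.23259861 -0.48746939 -0.00362107]
-> [0.458, 0.383, np.float64(0.16431469473280644)] units [ 0.006  -0.0428 -0.    ] n 0.2
-> [0.458, 0.383, 0.032] units [ 1.00e-04 -0.00e+00  4.41e-01] n 2.5
-0.05 0 
-0.04 9 0.0674
-0.03 15 0.0688
-0.02 12 0.0654
-0.01 17 0.0647
0.0 15 0.0617
0.01 21 0.0585
0.02 23 0.0568
0.03 12 0.0555
0.04 17 0.0501
0.05 14 0.0482
0.06 15 0.0454
0.07 15 0.0424
0.08 17 0.0413
0.09 12 0.0391
0.1 16 0.0379
0.11 1 0.0368
[-0.04430148 -0.04205286 -0.00997874  0.03194424  0.04218042]
```

Request:
play_rows(
  deltas=[
    [0.006,-0.063,0,0,0,0,-1],
    [0,0,0.08,0,0,0,-1],
    [0,0,0.15,0,0,0,-1],
    [0,0,0.12,0,0,0,-1],
    [0,0,0.06,0,0,0,-1],
    [0,0,0.017,0,0,0,-1],
    [0,0,0,0,0,0,-1],
    [0,0,0,0,0,0,-1],
  ],
)

```text
time: 41.38
eef_pos: [0.4526, 0.3823, 0.0374]
ee_rot: [2.29, 2.151, 0.003]
ft_force: [-0.2, -1.1, -0.1]
gripper_width: 0.0004
gripper_force: 0.0
```

Request:
play_rows(
  deltas=[
    [0,0,0.02,0,0,0,-1],
    [0,0,0.02,0,0,0,-1],
    [0,0,0.02,0,0,0,-1],
    [0,0,0.015,0,0,0,-1],
    [0,0,0.01,0,0,0,-1],
    [0,0,0.01,0,0,0,-1],
    [0,0,0,0,0,0,-1],
    [0,0,0,0,0,0,-1],
  ],
)

```text
time: 42.38
eef_pos: [0.4511, 0.382, 0.0079]
ee_rot: [-2.288, -2.151, 0.001]
ft_force: [-5.3, -1.5, 8.0]
gripper_width: 0.0001
gripper_force: 4.1
```

Request:
play_rows(
  deltas=[
    [0,0,0.01,0,0,0,-1],
    [0,0,0.01,0,0,0,-1],
    [0,0,0,0,0,0,-1],
    [0,0,0,0,0,0,-1],
  ],
)

```text
time: 42.88
eef_pos: [0.4512, 0.3821, 0.0023]
ee_rot: [-2.289, -2.15, 0.001]
ft_force: [-4.9, -0.9, 11.7]
gripper_width: 0.0001
gripper_force: 5.4
```

Request:
play_rows(
  deltas=[
    [0,0,0.01,0,0,0,-1],
    [0,0,0,0,0,0,-1],
    [0,0,0,0,0,0,-1],
  ],
)

```text
time: 43.25
eef_pos: [0.4513, 0.3821, 0.0019]
ee_rot: [-2.289, -2.151, -0.002]
ft_force: [-10.4, -5.9, 27.5]
gripper_width: 0.0001
gripper_force: 13.8
```

The pedal is at its stop: force jumped to 27 N with no further travel. I hold, let it come up, and make the second stroke.

Request:
play_rows(
  deltas=[
    [0,0,0,0,0,0,-1],
    [0,0,0,0,0,0,-1],
    [0,0,0,0,0,0,-1],
    [0,0,0,0,0,0,-1],
    [0,0,0,0,0,0,-1],
    [0,0,0,0,0,0,-1],
    [0,0,0,0,0,0,-1],
    [0,0,0,0,0,0,-1],
    [0,0,-0.025,0,0,0,-1],
    [0,0,-0.03,0,0,0,-1],
    [0,0,-0.03,0,0,0,-1],
    [0,0,-0.03,0,0,0,-1],
    [0,0,-0.02,0,0,0,-1],
    [0,0,0,0,0,0,-1],
    [0,0,0,0,0,0,-1],
    [0,0,0,0,0,0,-1],
    [0,0,0,0,0,0,-1],
  ],
)

```text
time: 45.38
eef_pos: [0.4519, 0.3818, 0.0387]
ee_rot: [-2.29, -2.151, 0.001]
ft_force: [-0.7, -0.3, -0.4]
gripper_width: 0.0003
gripper_force: 0.0
```

```bash
python3 - <<'E'
from h import *
p,r,s=st(); print(p,s['ft_force'])
c=imaging.camera('scene'); jars(c,.105)
W=cloud(c).reshape(-1,3)
a=np.array([.46,.383]); d=np.array([.99,.14]);n=np.array([-.14,.99])
u=(W[:,:2]-a)@d; v=(W[:,:2]-a)@n
for k in (.02,.04,.06):
    m=(abs(u-k)<.004)&(abs(v)<.025)&(W[:,2]<.09)&(W[:,2]>.015); print(k,m.sum(),np.median(W[m][:,2]).round(4) if m.any() else '')
E
```

```text
[0.45187338 0.38184862 0.03867253] [-0.66523929 -0.28494475 -0.37703708]
0.02 21 0.0567
0.04 15 0.0488
0.06 19 0.0448
```

Request:
play_rows(
  deltas=[
    [0,0,0.02,0,0,0,-1],
    [0,0,0.02,0,0,0,-1],
    [0,0,0.02,0,0,0,-1],
    [0,0,0.02,0,0,0,-1],
    [0,0,0.02,0,0,0,-1],
    [0,0,0.015,0,0,0,-1],
    [0,0,0.014,0,0,0,-1],
    [0,0,0,0,0,0,-1],
    [0,0,0,0,0,0,-1],
  ],
)

```text
time: 46.55
eef_pos: [0.4512, 0.382, 0.0021]
ee_rot: [-2.289, -2.151, -0.0]
ft_force: [-7.2, -3.7, 17.9]
gripper_width: 0.0002
gripper_force: 8.7
```

Request:
play_rows(
  deltas=[
    [0,0,0.004,0,0,0,-1],
    [0,0,0,0,0,0,-1],
    [0,0,0,0,0,0,-1],
    [0,0,0,0,0,0,-1],
    [0,0,0,0,0,0,-1],
    [0,0,0,0,0,0,-1],
    [0,0,0,0,0,0,-1],
    [0,0,0,0,0,0,-1],
    [0,0,0,0,0,0,-1],
    [0,0,-0.025,0,0,0,-1],
    [0,0,-0.03,0,0,0,-1],
    [0,0,-0.03,0,0,0,-1],
    [0,0,-0.03,0,0,0,-1],
    [0,0,-0.03,0,0,0,-1],
    [0,0,0,0,0,0,-1],
    [0,0,0,0,0,0,-1],
  ],
)

```text
time: 48.55
eef_pos: [0.4517, 0.3817, 0.042]
ee_rot: [-2.29, -2.151, 0.002]
ft_force: [0.3, -0.3, -0.2]
gripper_width: -0.0001
gripper_force: 0.0
```

Request:
play_rows(
  deltas=[
    [0,0,-0.05,0,0,0,-1],
    [0,0,-0.12,0,0,0,-1],
    [0,0,-0.15,0,0,0,-1],
    [0,0,-0.1,0,0,0,-0.2],
    [-0.08,0,0,0,0,0,-0.2],
    [-0.15,0,0,0,0,0,-0.2],
    [-0.15,0,0,0,0,0,-0.2],
    [-0.15,0,0,0,0,0,-0.2],
    [-0.15,0,0,0,0,0,-0.2],
    [-0.15,0,0,0,0,0,-0.2],
    [-0.1,0,0,0,0,0,-0.2],
    [-0.05,0,0,0,0,0,-0.2],
    [0,0,0,0,0,0,-0.2],
    [0,0,0,0,0,0,-0.2],
  ],
)

```text
time: 50.3
eef_pos: [0.4339, 0.0893, 0.1687]
ee_rot: [-2.289, -2.152, -0.001]
ft_force: [-0.7, 0.5, -0.1]
gripper_width: 0.0343
gripper_force: 0.0
```

```bash
python3 - <<'E'
from h import *
p,r,s=st(); print(p,s['gripper_width'],(p-MC)@MR)
e=mw(-.107,.002,p[2]); delta(e,[e[0],e[1],.0625])
arc(.356,2.01,26)
E
```

```text
[0.43387889 0.08931231 0.16869894] 0.03426680790466905 [-0.12461856  0.00397441  0.16869894]
-> [0.45133819 0.08623257 0.16869894] units [-0.0066  0.0587  0.    ] n 0.3
-> [np.float64(0.451338187944879), np.float64(0.08623257402591204), 0.0625] units [-2.00e-04 -0.00e+00  3.54e-01] n 2.0
[[0, 0.008, -0.021], [0, 0.01, -0.024], [0, 0.014, -0.027], [0, 0.016, -0.029], [0, 0.02, -0.031], [0, 0.023, -0.033], [0, 0.027, -0.032], [0, 0.03, -0.032], [0, 0.035, -0.031], [0, 0.037, -0.029], [0, 0.04, -0.027], [0, 0.043, -0.024], [0, 0.045, -0.02], [0, 0.047, -0.017], [0, 0.047, -0.013], [0, 0.048, -0.009], [0, 0.047, -0.006], [0, 0.046, -0.001], [0, 0.044, 0.001], [0, 0.042, 0.004], [0, 0.039, 0.007], [0, 0.036, 0.009], [0, 0.032, 0.009], [0, 0.029, 0.01], [0, 0.024, 0.01], [0, 0.02, 0.009]]
```

Request:
play_rows(
  deltas=[
    [-0.006,0.058,0,0,0,0,-0.2],
    [0,0,0,0,0,0,-0.2],
    [0,0,0.08,0,0,0,-0.2],
    [0,0,0.1,0,0,0,-0.2],
    [0,0,0.1,0,0,0,-0.2],
    [0,0,0.05,0,0,0,-0.2],
    [0,0,0.02,0,0,0,-0.2],
    [0,0,0,0,0,0,-0.2],
    [0,0,0,0,0,0,-1],
    [0,0,0,0,0,0,-1],
    [0,0,0,0,0,0,-1],
    [0,0,0,0,0,0,-1],
  ],
)

```text
time: 51.8
eef_pos: [0.4515, 0.0858, 0.064]
ee_rot: [2.289, 2.15, 0.002]
ft_force: [2.2, 0.7, 0.1]
gripper_width: 0.0113
gripper_force: 20.4
```

The bar is gripped. I raise the hood in two stages.

Request:
play_rows(
  deltas=[
    [0,0.008,-0.021,0,0,0,-1],
    [0,0.01,-0.024,0,0,0,-1],
    [0,0.014,-0.027,0,0,0,-1],
    [0,0.016,-0.029,0,0,0,-1],
    [0,0.02,-0.031,0,0,0,-1],
    [0,0.023,-0.033,0,0,0,-1],
    [0,0.027,-0.032,0,0,0,-1],
    [0,0.03,-0.032,0,0,0,-1],
    [0,0.035,-0.031,0,0,0,-1],
    [0,0.037,-0.029,0,0,0,-1],
    [0,0.04,-0.027,0,0,0,-1],
    [0,0.043,-0.024,0,0,0,-1],
    [0,0.045,-0.02,0,0,0,-1],
    [0,0.047,-0.017,0,0,0,-1],
  ],
)

```text
time: 53.55
eef_pos: [0.5693, 0.0777, 0.1788]
ee_rot: [2.289, 2.15, -0.0]
ft_force: [-3.8, -0.0, 0.5]
gripper_width: 0.0111
gripper_force: 20.0
```

Request:
play_rows(
  deltas=[
    [0,0.047,-0.013,0,0,0,-1],
    [0,0.048,-0.009,0,0,0,-1],
    [0,0.047,-0.006,0,0,0,-1],
    [0,0.046,-0.001,0,0,0,-1],
    [0,0.044,0.001,0,0,0,-1],
    [0,0.042,0.004,0,0,0,-1],
    [0,0.039,0.007,0,0,0,-1],
    [0,0.036,0.009,0,0,0,-1],
    [0,0.032,0.009,0,0,0,-1],
    [0,0.029,0.01,0,0,0,-1],
    [0,0.024,0.01,0,0,0,-1],
    [0,0.02,0.009,0,0,0,-1],
    [0,0,0,0,0,0,-1],
    [0,0,0,0,0,0,-1],
    [0,0,0,0,0,0,-1],
  ],
)

```text
time: 55.42
eef_pos: [0.7045, 0.0687, 0.1678]
ee_rot: [2.29, 2.15, -0.003]
ft_force: [-6.0, -4.9, 5.2]
gripper_width: 0.011
gripper_force: 21.4
```

Request:
play_rows(
  deltas=[
    [0,0.006,0,0,0,0,-1],
    [0,0,0,0,0,0,-1],
    [0,0,0,0,0,0,-1],
    [0,-0.01,0,0,0,0,-1],
    [0,0,0,0,0,0,-0.2],
    [0,0,0,0,0,0,-0.2],
    [0,0,0,0,0,0,-0.2],
    [0,0,-0.05,0,0,0,-0.2],
    [0,0,-0.09,0,0,0,-0.2],
    [0,0,-0.09,0,0,0,-0.2],
    [0,-0.05,-0.06,0,0,0,-0.2],
    [0,-0.12,0,0,0,0,0.5],
    [0,-0.12,0,0,0,0,1],
    [-0.1,-0.12,0,0,0,0,1],
    [-0.15,-0.12,0,0,0,0,1],
    [-0.15,-0.05,0,0,0,0,1],
    [-0.1,0,0,0,0,0,1],
    [-0.05,0,0,0,0,0,1],
  ],
)

```text
time: 57.68
eef_pos: [0.5189, -0.0849, 0.2549]
ee_rot: [2.291, 2.149, 0.001]
ft_force: [-0.2, 0.8, -0.2]
gripper_width: 0.0853
gripper_force: 0.0
```

Request:
play_rows(
  deltas=[
    [0,0,0,0,0,-1,1],
    [0,0,0,0,0,-1,1],
    [0,0,0,0,0,-1,1],
    [0,0,0,0,0,-1,1],
    [0,0,0,0,0,-1,1],
    [0,0,0,0,0,-1,1],
    [0,0,0,0,0,-1,1],
    [0,0,0,0,0,-1,1],
    [0,0,0,0,0,-1,1],
    [0,0,0,0,0,-1,1],
    [0,0,0,0,0,-1,1],
    [0,0,0,0,0,-1,1],
    [0,0,0,0,0,-1,1],
    [0,0,0,0,0,-1,1],
    [0,0,0,0,0,-1,1],
    [0,0,0,0,0,-1,1],
    [0,0,0,0,0,-1,1],
    [0,0,0,0,0,-1,1],
    [0,0,0,0,0,-1,1],
    [0,0,0,0,0,-1,1],
  ],
)

```text
time: 60.18
eef_pos: [0.5199, -0.0832, 0.2543]
ee_rot: [-0.366, -3.12, -0.001]
ft_force: [0.5, -0.1, -0.0]
gripper_width: 0.0854
gripper_force: 0.0
```

Request:
play_rows(
  deltas=[
    [0,0,0,0,0,-1,1],
    [0,0,0,0,0,-1,1],
    [0,0,0,0,0,-0.5,1],
    [0,0,0,0,0,0,1],
  ],
)

```text
time: 60.68
eef_pos: [0.5199, -0.0836, 0.2545]
ee_rot: [-0.098, -3.14, -0.0]
ft_force: [0.4, -0.6, 0.0]
gripper_width: 0.0852
gripper_force: 0.0
```

```bash
python3 - <<'E'
from h import *
c=imaging.camera('scene'); jars(c,.105)
jars(imaging.camera('top'),.105)
p,r,s=st(); print(p,r.as_matrix().round(3))
delta([.558,-.001,p[2]],[.558,-.001,.0375])
W=cloud(c).reshape(-1,3); q=(W-MC)@MR
m=(abs(q[:,1])<.055)&(q[:,0]>.11)&(q[:,0]<.18)&(q[:,2]>.205)&(q[:,2]<.24); print(m.sum(),np.median(q[m],0),q[m].max(0))
cv2.imwrite('pics/s5.png',cv2.resize(c['pixels'][110:300,160:430,::-1],None,fx=2.5,fy=2.5,interpolation=cv2.INTER_CUBIC))
E
```

```text
blob [322. 205.] ((0.5607242584228516, -0.0013424986973404884), 0.030669022351503372) [ 0.5563 -0.0054]
blob [279. 193.] ((0.5539097189903259, 0.14234061539173126), 0.028660260140895844) [0.5534 0.1423]
blob [329. 194.] ((0.5577980875968933, 0.00027944426983594894), 0.028439883142709732) [5.58e-01 2.00e-04]
[ 0.51992375 -0.08378399  0.25462373] [[-0.998  0.063 -0.   ]
 [ 0.063  0.998  0.   ]
 [ 0.     0.    -1.   ]]
-> [0.558, -0.001, np.float64(0.2546237342821147)] units [-0.1093  0.2834  0.    ] n 1.6
-> [0.558, -0.001, 0.0375] units [-1.000e-04 -1.000e-04  7.237e-01] n 4.0
124 [1.48675041e-01 8.83843243e-05 2.22965997e-01] [0.15361175 0.05453571 0.22708334]
```

View pics/s5.png

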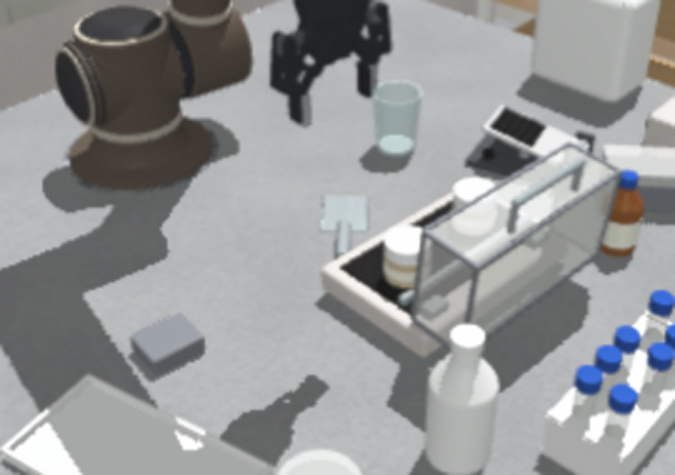

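The hood is at its stop and both jars stand on the deck at (405,255) and (475,205). I pick up the nearer one.

Request:
play_rows(
  deltas=[
    [-0.05,0.13,0,0,0,0,1],
    [-0.055,0.153,0,0,0,0,1],
    [0,0,0,0,0,0,1],
    [0,0,0.1,0,0,0,1],
    [0,0,0.15,0,0,0,1],
    [0,0,0.15,0,0,0,1],
    [0,0,0.15,0,0,0,1],
    [0,0,0.1,0,0,0,1],
    [0,0,0.05,0,0,0,1],
    [0,0,0.022,0,0,0,1],
    [0,0,0,0,0,0,1],
    [0,0,0,0,0,0,1],
    [0,0,0,0,0,0,-1],
    [0,0,0,0,0,0,-1],
    [0,0,0,0,0,0,-1],
    [0,0,0,0,0,0,-1],
    [0,0,0,0,0,0,-1],
  ],
  newtons=35,
)

```text
time: 62.9
eef_pos: [0.5573, -0.0012, 0.0389]
ee_rot: [0.098, 3.139, -0.0]
ft_force: [-0.4, 0.0, 6.8]
gripper_width: 0.0571
gripper_force: 37.8
```

Request:
play_rows(
  deltas=[
    [0,0,-0.05,0,0,0,-1],
    [0,0,-0.1,0,0,0,-1],
    [0,0,-0.15,0,0,0,-1],
    [0,0,-0.15,0,0,0,-1],
    [0,0,-0.05,0,0,0,-1],
    [0,0,0,0,0,0,-1],
    [0,0,0,0,0,0,-1],
  ],
)

```text
time: 63.78
eef_pos: [0.5558, -0.0012, 0.1862]
ee_rot: [-0.098, -3.137, 0.0]
ft_force: [0.0, -0.5, -1.8]
gripper_width: 0.0569
gripper_force: 37.6
```

```bash
python3 - <<'E'
from h import *
p,r,s=st(); print(p,s['gripper_width'])
delta([.5665,-.380,p[2]],[.5665,-.380,0.0])
c=imaging.camera('top'); cv2.imwrite('pics/or3.png',ortho(c,.35,.69,-.52,-.27,.017))
E
```

```text
[ 0.55583845 -0.00120119  0.18617512] 0.056881377336363045
-> [0.5665, -0.38, np.float64(0.18617511740452508)] units [-1.144e-01 -1.258e+00 -1.000e-04] n 7.0
-> [0.5665, -0.38, 0.0] units [-1.800e-03  1.000e-04  6.206e-01] n 3.4
```

View pics/or3.png

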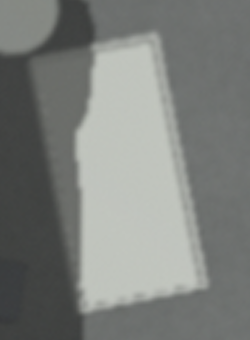

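The tray corners (30,60), (160,33), (207,285) and (80,312) confirm its centre at (.5175,-.389). I carry the jar to the far slot.

Request:
play_rows(
  deltas=[
    [-0.01,-0.08,0,0,0,0,-1],
    [-0.015,-0.15,0,0,0,0,-1],
    [-0.015,-0.15,0,0,0,0,-1],
    [-0.015,-0.15,0,0,0,0,-1],
    [-0.015,-0.15,0,0,0,0,-1],
    [-0.015,-0.15,0,0,0,0,-1],
    [-0.015,-0.15,0,0,0,0,-1],
    [-0.014,-0.15,0,0,0,0,-1],
    [0,-0.09,0,0,0,0,-1],
    [0,-0.038,0,0,0,0,-1],
    [0,0,0.06,0,0,0,-1],
    [0,0,0.12,0,0,0,-1],
    [0,0,0.15,0,0,0,-1],
    [0,0,0.13,0,0,0,-1],
    [0,0,0.08,0,0,0,-1],
    [0,0,0.05,0,0,0,-1],
    [0,0,0.01,0,0,0,-1],
    [0,0,0,0,0,0,-1],
    [0,0,0,0,0,0,-1],
  ],
)

```text
time: 66.2
eef_pos: [0.568, -0.3804, 0.0095]
ee_rot: [0.098, 3.138, -0.002]
ft_force: [0.5, -1.1, -1.0]
gripper_width: 0.057
gripper_force: 37.7
```

Request:
play_rows(
  deltas=[
    [0,0,0.02,0,0,0,-1],
    [0,0,0.015,0,0,0,-1],
    [0,0,0.01,0,0,0,-1],
    [0,0,0.006,0,0,0,-1],
    [0,0,0,0,0,0,-1],
    [0,0,0,0,0,0,-1],
  ],
)

```text
time: 66.95
eef_pos: [0.5671, -0.3799, -0.006]
ee_rot: [0.098, 3.14, -0.0]
ft_force: [-3.6, 2.1, 5.7]
gripper_width: 0.0572
gripper_force: 38.3
```

The jar is on the tray floor. I release, rise and return for the second jar at (.554,.142).

Request:
play_rows(
  deltas=[
    [0,0,0,0,0,0,0.6],
    [0,0,0,0,0,0,0.6],
    [0,0,0,0,0,0,0.6],
    [0,0,-0.05,0,0,0,0.6],
    [0,0,-0.12,0,0,0,1],
    [0,0,-0.16,0,0,0,1],
    [0,0,-0.16,0,0,0,1],
    [0,0,-0.16,0,0,0,1],
    [0,0,-0.05,0,0,0,1],
    [0,0.08,0,0,0,0,1],
    [0,0.15,0,0,0,0,1],
    [0,0.15,0,0,0,0,1],
    [0,0.15,0,0,0,0,1],
    [0,0.15,0,0,0,0,1],
    [0,0.15,0,0,0,0,1],
    [0,0.15,0,0,0,0,1],
    [0,0.15,0,0,0,0,1],
    [0,0,0,0,0,0,1],
  ],
)

```text
time: 69.2
eef_pos: [0.5886, -0.039, 0.2041]
ee_rot: [0.092, 3.139, 0.001]
ft_force: [-0.8, -0.3, -0.3]
gripper_width: 0.0853
gripper_force: 0.0
```

```bash
python3 - <<'E'
from h import *
c=imaging.camera('scene'); jars(c,.105); jars(c,.06)
jars(imaging.camera('top'),.06)
p,r,s=st(); print(p)
delta([.554,.142,p[2]],[.554,.142,.038])
E
```

```text
blob [227. 290.] ((0.5690402388572693, -0.3815273642539978), 0.028797438368201256) [ 0.5702 -0.3825]
blob [458. 201.] ((0.5675972700119019, -0.37771379947662354), 0.02927519381046295) [ 0.5682 -0.3764]
[ 0.58854092 -0.04151212  0.20372334]
-> [0.554, 0.142, np.float64(0.20372333526617903)] units [ 1.525e-01  6.035e-01 -4.000e-04] n 3.4
-> [0.554, 0.142, 0.038] units [6.000e-04 3.000e-04 5.524e-01] n 3.1
```

Request:
play_rows(
  deltas=[
    [0.05,0.1,0,0,0,0,1],
    [0.05,0.15,0,0,0,0,1],
    [0.05,0.15,0,0,0,0,1],
    [0.002,0.15,0,0,0,0,1],
    [0,0.053,0.02,0,0,0,1],
    [0,0,0.1,0,0,0,1],
    [0,0,0.05,0,0,0,1],
    [0,0,0,0,0,0,1],
    [0,0,0,0,0,0,1],
  ],
)

```text
time: 70.42
eef_pos: [0.5547, 0.141, 0.1527]
ee_rot: [0.1, 3.139, 0.0]
ft_force: [-0.7, -0.1, 1.0]
gripper_width: 0.0854
gripper_force: 0.0
```

```bash
python3 - <<'E'
from h import *
c=imaging.camera('scene'); jars(c,.105)
p,r,s=st(); print(p); delta([.554,.142,.038])
W=cloud(c).reshape(-1,3); m=(abs(W[:,0]-.554)<.045)&(abs(W[:,1]-.142)<.045)&(W[:,2]>.095)&(W[:,2]<.11); print(m.sum(),cv2.minEnclosingCircle(W[m][:,:2].astype(np.float32)))
E
```

```text
[0.5548796 0.1412826 0.1529127]
-> [0.554, 0.142, 0.038] units [0.0037 0.002  0.383 ] n 2.1
102 ((0.5520528554916382, 0.13943001627922058), 0.028050823137164116)
```

Request:
play_rows(
  deltas=[
    [0.003,0.002,0.06,0,0,0,1],
    [0,0,0.1,0,0,0,1],
    [0,0,0.1,0,0,0,1],
    [0,0,0.07,0,0,0,1],
    [0,0,0.04,0,0,0,1],
    [0,0,0.013,0,0,0,1],
    [0,0,0,0,0,0,1],
    [0,0,0,0,0,0,1],
    [0,0,0,0,0,0,-1],
    [0,0,0,0,0,0,-1],
    [0,0,0,0,0,0,-1],
    [0,0,0,0,0,0,-1],
    [0,0,0,0,0,0,-1],
  ],
)

```text
time: 72.1
eef_pos: [0.5538, 0.1425, 0.0375]
ee_rot: [0.098, 3.139, 0.0]
ft_force: [-1.1, 0.4, 4.4]
gripper_width: 0.0572
gripper_force: 38.0
```

Request:
play_rows(
  deltas=[
    [0,0,-0.05,0,0,0,-1],
    [0,0,-0.1,0,0,0,-1],
    [0,0,-0.15,0,0,0,-1],
    [0,0,-0.15,0,0,0,-1],
    [0,0,-0.05,0,0,0,-1],
    [0,0,0,0,0,0,-1],
    [0,0,0,0,0,0,-1],
  ],
)

```text
time: 72.97
eef_pos: [0.5525, 0.1421, 0.1849]
ee_rot: [-0.098, -3.137, 0.001]
ft_force: [-1.0, 0.4, -2.3]
gripper_width: 0.0572
gripper_force: 37.8
```

```bash
python3 - <<'E'
from h import *
jars(imaging.camera('top'),.06)
p,r,s=st(); print(p,s['gripper_width'])
delta([.4685,-.400,p[2]],[.4685,-.400,.01])
E
```

```text
blob [458. 201.] ((0.5695507526397705, -0.37689444422721863), 0.029046446084976196) [ 0.5681 -0.3772]
[0.55240305 0.14213622 0.18473343] 0.05743490650292014
-> [0.4685, -0.4, np.float64(0.1847334331802853)] units [ 0.1662 -1.8211  0.0025] n 10.1
-> [0.4685, -0.4, 0.01] units [-0.0019  0.0006  0.5824] n 3.2
```

Request:
play_rows(
  deltas=[
    [0.01,-0.08,0,0,0,0,-1],
    [0.014,-0.15,0,0,0,0,-1],
    [0.014,-0.15,0,0,0,0,-1],
    [0.014,-0.15,0,0,0,0,-1],
    [0.014,-0.15,0,0,0,0,-1],
    [0.014,-0.15,0,0,0,0,-1],
    [0.014,-0.15,0,0,0,0,-1],
    [0.014,-0.15,0,0,0,0,-1],
    [0.014,-0.15,0,0,0,0,-1],
    [0.014,-0.15,0,0,0,0,-1],
    [0.014,-0.15,0,0,0,0,-1],
    [0.014,-0.14,0,0,0,0,-1],
    [0,-0.07,0,0,0,0,-1],
    [0,-0.031,0,0,0,0,-1],
    [0,0,0,0,0,0,-1],
    [0,0,0,0,0,0,-1],
  ],
)

```text
time: 75.03
eef_pos: [0.4705, -0.3986, 0.187]
ee_rot: [-0.096, -3.14, -0.001]
ft_force: [-0.1, 0.4, -1.4]
gripper_width: 0.057
gripper_force: 37.9
```

```bash
python3 - <<'E'
from h import *
p,r,s=st(); print(p,s['gripper_width'])
delta([.4685,-.400,.008],[.4685,-.400,-.0075])
E
```

```text
[ 0.47045807 -0.39864667  0.18696677] 0.05700190753562921
-> [0.4685, -0.4, 0.008] units [ 0.0062 -0.0051  0.5966] n 3.3
-> [0.4685, -0.4, -0.0075] units [-0.     -0.      0.0517] n 0.3
```

Request:
play_rows(
  deltas=[
    [0.006,-0.005,0.06,0,0,0,-1],
    [0,0,0.12,0,0,0,-1],
    [0,0,0.15,0,0,0,-1],
    [0,0,0.13,0,0,0,-1],
    [0,0,0.08,0,0,0,-1],
    [0,0,0.04,0,0,0,-1],
    [0,0,0.02,0,0,0,-1],
    [0,0,0.015,0,0,0,-1],
    [0,0,0.01,0,0,0,-1],
    [0,0,0,0,0,0,-1],
    [0,0,0,0,0,0,-1],
  ],
)

```text
time: 76.4
eef_pos: [0.4684, -0.4014, -0.0002]
ee_rot: [0.098, 3.14, -0.001]
ft_force: [0.1, -1.4, -1.0]
gripper_width: 0.057
gripper_force: 38.0
```

Request:
play_rows(
  deltas=[
    [0,0,0.01,0,0,0,-1],
    [0,0,0.01,0,0,0,-1],
    [0,0,0.006,0,0,0,-1],
    [0,0,0,0,0,0,-1],
    [0,0,0,0,0,0,-1],
  ],
)

```text
time: 77.03
eef_pos: [0.4682, -0.4012, -0.0075]
ee_rot: [0.098, 3.14, -0.001]
ft_force: [-3.4, 2.1, 5.3]
gripper_width: 0.057
gripper_force: 38.6
```

The second jar is down. I release, rise and move aside to inspect.

Request:
play_rows(
  deltas=[
    [0,0,0,0,0,0,0.6],
    [0,0,0,0,0,0,0.6],
    [0,0,0,0,0,0,0.6],
    [0,0,-0.05,0,0,0,0.6],
    [0,0,-0.12,0,0,0,1],
    [0,0,-0.16,0,0,0,1],
    [0,0,-0.16,0,0,0,1],
    [0,0,-0.16,0,0,0,1],
    [0,0,-0.16,0,0,0,1],
    [0.1,0.05,0,0,0,0,1],
    [0.15,0.15,0,0,0,0,1],
    [0.1,0.15,0,0,0,0,1],
    [0,0.15,0,0,0,0,1],
    [0,0.15,0,0,0,0,1],
    [0,0.1,0,0,0,0,1],
    [0,0,0,0,0,0,1],
    [0,0,0,0,0,0,1],
  ],
)

```text
time: 79.15
eef_pos: [0.3784, -0.1713, 0.2353]
ee_rot: [0.098, 3.139, -0.001]
ft_force: [-0.6, -0.5, 0.5]
gripper_width: 0.0855
gripper_force: 0.0
```

```bash
python3 - <<'E'
from h import *
c=imaging.camera('scene'); jars(c,.06); t=imaging.camera('top'); jars(t,.06)
print(bot.observe()['joint_vel'].round(3))
cv2.imwrite('pics/s6.png',cv2.resize(c['pixels'][:,:,::-1],(800,500)))
E
```

```text
blob [196. 275.] ((0.46970152854919434, -0.40271109342575073), 0.029616933315992355) [ 0.4717 -0.4035]
blob [227. 290.] ((0.5681712031364441, -0.3813769519329071), 0.028940564021468163) [ 0.5699 -0.3824]
blob [340.  91.] ((0.8934952020645142, -0.02031662128865719), 0.03157136216759682) [ 0.8956 -0.0199]
blob [178. 151.] ((0.677041232585907, 0.4524434506893158), 0.03633488342165947) [0.6763 0.452 ]
[-0.005  0.006 -0.003 -0.001  0.001  0.001]
```

View pics/s6.png

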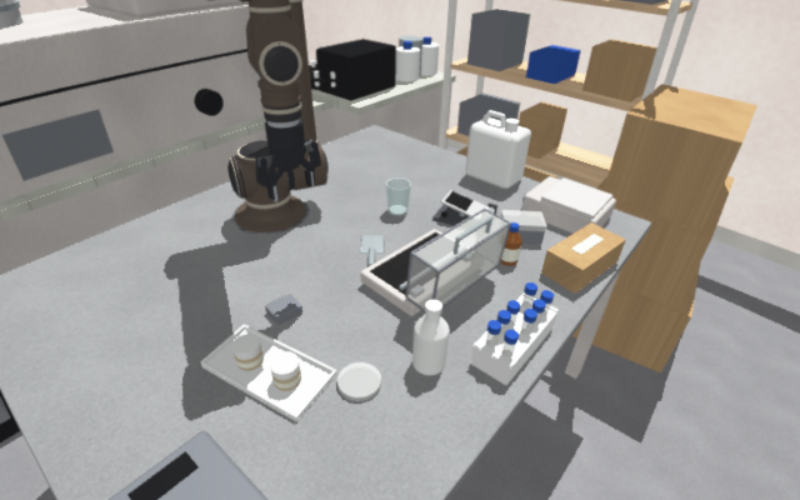

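Both jars stand upright in the tray at (248,352) and (285,370). The hood is fully raised, the pedal is up, the bystanders are in place and the arm is clear. Handing in.

```bash
python3 -c "
from cell import job; print(job.job_done())"
```

```text
the job is handed in; nothing more can be done
None
```

I did the full sequence and handed the job in: both jars (only two were there) stand upright in the tray, the hood is raised to its stop, the pedal had two full held strokes under the closed hood and is back up, and the bystanders look unmoved; I have not seen the verdict.

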